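# Hang the cleaned rings up to drain

## Task

Lift the steel basket with the loop handle out of the ultrasonic bath, stand it flat in the middle of the drip tray and let go of it. Then take it anew and hang it by its loop on the hook of the upright wooden drip frame, and shut the bath's lid fully. Keep the basket upright all the way so that the rings do not spill, and leave the other things on the bench where they are.

Things in the scene. Friction and masses are not known exactly. Their poses are not given: they have to be found in the camera images.
- basket: Open steel basket with rings in it, about 0.2 kg, 100 (x) x 58 (y) x 50 (z) mm, walls 3 mm, with an upright flat loop handle on its -x end wall (see loop). Origin: centre of its underside, z up. At the start it stands in the bath's tank, loop at the bath's -x end, rim 5 mm below the bath's top: only the loop sticks out, by 39 mm.
- loop (a point): Centre of the underside of the loop's crossbar, 86 mm above the basket's underside, 48 mm from its centre towards -x. The loop is 4 mm thick, flush with the end wall's outer face; two legs 6 mm wide and a crossbar 8 mm tall; 40 mm wide outside, 28 mm inside; its opening is 36 mm high above the rim; its top 94 mm above the underside. Axes as the basket's.
- bath: White ultrasonic bath, fixed, 170 (x) x 130 (y) x 100 mm tall. Origin: centre of its underside. Tank opening in its top 116 (x) x 72 (y) mm, centred; tank floor at z = 45 mm. The hinged lid stands open at its +x side. Bath and board may be on either side of the bench.
- lid (a joint): Angle of the bath's lid: 0 = fully shut, 1.57 = standing upright, up to 1.9 = leaning back. A stiff hinge: the lid stays where it is left.
- lid_edge (a point): Middle of the lid's free edge, at the tip of its tab. The lid is a flat grey plate 6 mm thick, 100 mm wide, 124 mm long, plus a tab 44 mm wide and 14 mm long at the free edge (tip 138 mm from the hinge).
- lid_hinge (a point): Middle of the lid's hinge axis (which runs along the bath's y), at the bath's top, 64 mm from the bath's centre towards its +x.
- board: Upright open plywood frame on a foot, fixed, 130 mm wide (y), 12 mm thick, with three crossbars, top at 262 mm. Origin: on the bench under the middle of its front, which is the plane x = 0 and looks to -x. The foot, 12 mm high, reaches 60 mm in front. A hook sticks out of the middle crossbar at z = 140 mm (see hook_seat). The basket hangs on it with its loop end to it.
- hook_seat (a point): Where the crossbar comes to rest: top of the hook's level part, 7 mm in front of the board, z = 143 mm. The hook is 6 mm steel wire: from the board 15 mm level to -x, then slanting up and out to its tip, 28 mm from the face at z = 155 mm (wire centre; top 158 mm).
- tray: Shallow aluminium drip tray, fixed, 160 (x) x 150 (y) x 10 mm, walls and floor 4 mm (inner floor at z = 4 mm). Origin: centre of its underside.
- block: black soldering block 130 x 85 x 32 mm lying flat; bystander, leave alone; origin centre of underside
- beaker: empty glass beaker, 62 mm wide, 75 mm tall; bystander; origin centre of underside
- mug: white mug, 72 mm wide, 80 mm tall, one side handle; bystander; origin centre of underside
- brush: small bench brush lying flat; bystander
- jar: small closed jar, 52 mm wide, 60 mm tall; bystander; origin centre of underside
Not all that is in view belongs to the job. Leave any red look-alike of the basket alone.

How it is judged:
By the outcome, as a careful person would: the job done as asked, in the order asked, and still so for the second after the job is handed in, with the robot touching nothing.
It also fails if it takes over 72 s, if anything falls off the work surface, if the arm or the gripper's body presses on something with over 40 N, if the wrist force passes 120 N, or if a joint passes its speed limit or range.

## Robot

A 6-joint arm with a two-finger parallel gripper is mounted at the origin on the work surface. World frame = base frame: x ahead of the robot, y to its left, z up, the work surface at z = 0. Lengths are in m, angles in rad, forces in N, time in s.
With the tool pointing down it reaches from about 0.375 to 0.975 m from the base axis. Payload 3.8 kg.
Tool frame: the origin (TCP) lies at the very end of the fingers, on their centre line; the grasp point (between the pads) lies 19 mm behind it; z points along the fingers, y is the line along which they close (so a half turn about z gives the same grasp; the last joint's range is limited). The gripper opens to 85 mm and grips with 20 to 120 N. Pads are 22 mm wide; open, the fingers measure 114 mm over their backs; the gripper's body (76 mm by 85 mm) begins 54 mm behind the grasp point. The pads swing forward as they close: fully open they stand 13 mm farther back than shut.
Start: joints at [-1.328, 0.264, 1.604, -0, 1.274, -0.037], TCP at [0.186, -0.649, 0.231] pointing down, gripper open.
Joint ranges: [-2.63, 2.63], [-0.94, 2.18], [0.31, 2.57], [-1.31, 4.45], [0, 2.66], [-2.55, 2.55]. Speed limits (rad/s): [2.57, 2.57, 3.14, 3.14, 3.14, 3.14].

## Interface

Orientations are given as a rotation vector (axis times angle).
In Python, from workcell import bot, vision gives the robot as it stands. The module is installed in compiled form; this text tells all that it offers.
- The arm moves only by the tool play_rows, never from a script. Its argument "moves" is a list that holds one entry, the list of rows, each a list of 7 numbers: the turn, a rotation vector about the tool's x, y, z as a fraction of full scale, then the shift along the tool's x, y, z as a fraction of full scale, then the finger opening in mm, from 0 to 85.4. In form: [[[ax, ay, az, x, y, z, jaw], ...]]. A call has 1 to 5 rows; each row shifts and turns the commanded pose from where the row before left it, along the tool's axes as they then stand; what a row does not reach is not made up. Full scale, the value 1, is 0.1 m for a shift and 0.5 rad for a turn. A row lasts 1/12 s, in which the tool goes at most 41.7 mm and 7.16 degrees, less where a joint would pass 70% of its speed; a pose out of reach is approached as far as the arm can. A call with a number of a shift or a turn outside -1 to 1 is refused whole. A call with a gripper value outside its range is refused whole. The fingers move at their own pace and stop on an object; "newtons" is the grip in N (left out, the last holds). Time passes only in rows, so rows that do not move let the fingers close. It gives the time, the measured TCP pose, the force, the opening and the grip force at its end, in the units of the state.
- bot.read_state(): the state, without advancing time (a new reading comes with each control period).
- vision.read_camera(name): name is "scene" or "top" or "wrist"; returns a dict with "image" (420x560x3 uint8, red, green, blue), "depth" (420x560 float32, m along the optical axis (not along the pixel's ray), 0 where there is no reading), "K" (3x3 intrinsics, pixels), "R" (3x3) and "t" (3): a world point X has camera coordinates R X + t. Camera axes: x right, y down, z forward; pixel columns grow to the right and rows downward; lengths in m; the calibration is good to about 2 mm. A picture is of the moment at which its call begins.
- bot.finish_job(): hands the job in; it is judged then, once.
The state is a dict: "time": time; "q": joint angles; "joint_vel": joint speeds; "joint_torque": joint torques, N m; "tool_pos": TCP position; "tcp_rot": TCP orientation; "wrist_force": force on the tool from outside, world axes, zero at the start; "torque": the same for the moment, N m; "width": opening from 0.0 (shut) to 1.0 (fully open); "grip_force": force on a finger pad.
Only numpy, scipy, OpenCV 4.12 (cv2) and the standard library are available. Lean on these libraries where they do the work, as an engineer would, in place of code of your own. Each camera call takes 0.05 s, during which the arm holds its last target. There are 200 camera calls.

## Working session

There is one attempt and no reset: what is moved stays moved. The work goes in short steps, Python scripts to look and compute and a tool call to move; the robot and the scene stay as the last step left them, time stands still between calls to the robot, and variables do not carry over. Pictures are saved under pics/ and viewed, at most 10 in all, crops included, and the job is handed in when it is done.

Besides the shell and the picture viewer there is one more tool, called after ">>>" as name([rows], argument=value, ...), one row to a line, values as JSON. play_rows: Moves the arm, as the interface text tells. Its arguments: {"type":"object","properties":{"moves":{"type":"array","items":{"type":"array","items":{"type":"array","items":{"type":"number"}}}},"newtons":{"type":"number"}},"required":["moves"]}

```bash
mkdir -p pics
cat > h.py <<'E'
import numpy as np, cv2
from workcell import bot, vision
def snap(n,f):
    c=vision.read_camera(n); np.savez(f'pics/{f}.npz',**c)
    cv2.imwrite(f'pics/{f}.png',c['image'][:,:,::-1]); return c
def load(f): return np.load(f'pics/{f}.npz')
def pt(c,u,v,d=None):
    if d is None: d=c['depth'][int(v),int(u)]
    x=np.linalg.inv(c['K'])@[u,v,1]*d
    return c['R'].T@(x-c['t'])
def tri(obs):
    A=[];b=[]
    for c,u,v in obs:
        r=c['R'].T@np.linalg.inv(c['K'])@[u,v,1]; r/=np.linalg.norm(r); o=-c['R'].T@c['t']
        P=np.eye(3)-np.outer(r,r); A.append(P); b.append(P@o)
    return np.linalg.lstsq(np.vstack(A),np.hstack(b),rcond=None)[0]
E
python3 - <<'E'
from h import *
a=snap('scene','s0'); b=snap('top','t0'); 
for c in(a,b): print(c['K'],-c['R'].T@c['t'],c['R'])
print(bot.read_state())
m=np.vstack([a['image'],b['image']])[:,:,::-1]
E
```

```text
[[521.97568884   0.         283.17821989]
 [  0.         521.97568884 204.55223267]
 [  0.           0.           1.        ]] [ 1.12132892 -0.84168957  0.83228979] [[ 0.8264097   0.5627096   0.02012246]
 [ 0.33416315 -0.46137048 -0.8218712 ]
 [-0.45319091  0.68592651 -0.56931786]]
[[470.1406721    0.         282.80451847]
 [  0.         470.1406721  208.07295094]
 [  0.           0.           1.        ]] [ 0.41138056 -0.01430964  1.13988445] [[ 0.01243991 -0.99981483  0.01468196]
 [-0.99245143 -0.01413719 -0.12182074]
 [ 0.12200574 -0.01305569 -0.99244352]]
{'time': 0.1, 'q': array([-1.32787359e+00,  2.64693485e-01,  1.60519953e+00, -3.18131222e-06,
        1.27368993e+00, -3.68555637e-02]), 'joint_vel': array([-4.84412763e-05, -1.42032963e-03, -1.52782427e-03, -2.19474252e-04,
       -1.90226176e-03, -7.17618075e-04]), 'joint_torque': array([-1.35860239e-03, -5.16708505e+01, -3.68590987e+01, -5.05713547e-05,
        6.25696281e-03, -2.14540556e-06]), 'tool_pos': array([ 0.18626914, -0.64812834,  0.23009642]), 'tcp_rot': array([-3.10894356e+00, -4.37768236e-01,  3.26094958e-04]), 'wrist_force': array([-0.69573487,  0.26338635,  0.49203081]), 'torque': array([-0.03521575,  0.05146851, -0.02573828]), 'grip_force': 0.0, 'width': 1.0018991527622372}
```

View pics/s0.png

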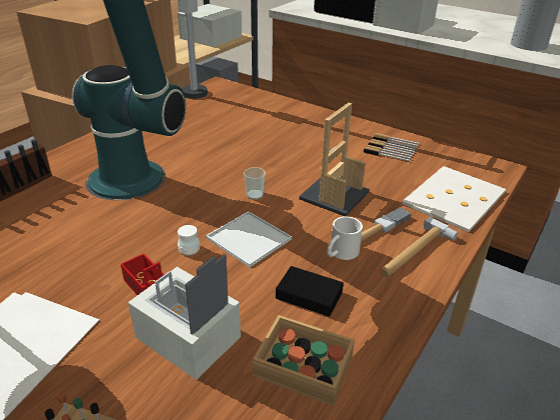

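View pics/t0.png

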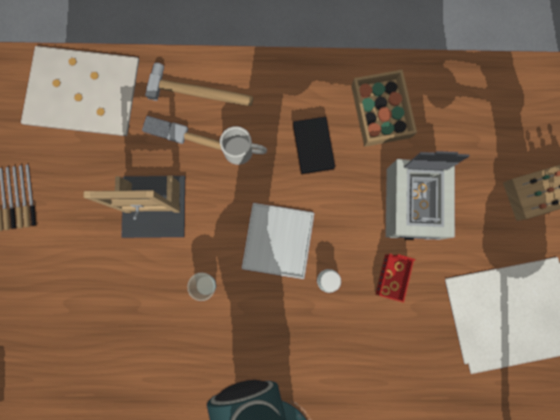

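The scene view shows the bath at about (185,320) with its lid at (207,293), the tray at (250,237), the frame at (338,165), and the red look-alike at (140,272). In the top view the bath is at (421,200), the tray at (278,240) and the frame at (140,200). I'll enlarge both key areas.

Run:
```python
from h import *
a=load('s0')['image'];b=load('t0')['image']
def cr(i,u,v,w,h): return cv2.resize(i[v:v+h,u:u+w],(400,300),interpolation=cv2.INTER_CUBIC)
# factors: s bath 120x90@(125,250)->3.333 ; 
m=np.vstack([np.hstack([cr(a,125,245,133,100),cr(a,290,100,160,120)]),np.hstack([cr(b,375,145,133,100),cr(b,80,160,133,100)])])
cv2.imwrite('pics/c1.png',m[:,:,::-1])
```

```text
(no output)
```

View pics/c1.png

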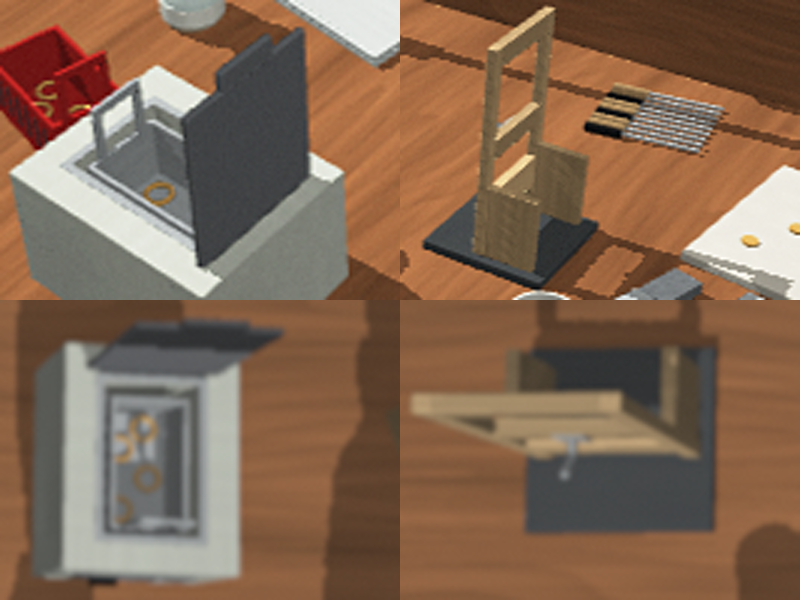

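Crop: in the scene view the loop's top corners are at about (155.6,279) and (171.6,272). The lid stands behind it. The frame's window is open above the middle crossbar, and the hook points towards the robot. In the top view the hook tip is at about (135,219). Next I'll fit rectangles to the cloud.

```bash
cat >> h.py <<'E'
def cloud(c):
    d=c['depth']; v,u=np.mgrid[:d.shape[0],:d.shape[1]]
    p=np.stack([(u-c['K'][0,2])/c['K'][0,0],(v-c['K'][1,2])/c['K'][1,1],np.ones_like(d)],-1)*d[...,None]
    p=(p-c['t'])@c['R']; p[d<=0]=np.nan; return p
def rect(p):
    r=cv2.minAreaRect((p[:,:2]*1000).astype(np.float32)); return r
E
python3 - <<'E'
from h import *
b=load('t0'); a=load('s0'); P=cloud(b); Q=cloud(a)
def win(C,u0,v0,u1,v1): 
    return C[v0:v1,u0:u1].reshape(-1,3)
w=win(P,375,145,475,250); z=w[:,2]
print('bath top z',np.median(z[(z>.09)&(z<.11)])); s=w[(z>.094)&(z<.106)]; print(len(s),rect(s),cv2.boxPoints(rect(s)))
w=win(P,235,195,320,285); s=w[(w[:,2]>.0055)&(w[:,2]<.013)]; print('tray',len(s),np.median(s[:,2]),rect(s))
for N,I,(C,win_) in (('top',b,(P,(85,160,200,250))),('scene',a,(Q,(290,95,375,220)))):
    w=win(C,*win_); z=w[:,2]
    s=w[(z>.006)&(z<.018)]; s=s[np.isfinite(s).all(1)]; print(N,'foot',len(s),rect(s))
    s=w[(z>.255)&(z<.27)]; print('topbar',len(s),s.min(0),s.max(0),np.median(s,0), rect(s) if len(s)>3 else 0)
w=win(Q,290,95,375,220); z=w[:,2]; s=w[(z>.03)&(w[:,1]>.15)&(w[:,1]<.5)]
h,e=np.histogram(s[:,2],bins=np.arange(.03,.28,.006)); print(list(zip((e*1000).round(),h)))
# lid
w=win(Q,180,250,235,335); s=w[w[:,2]>.115]; print('lid',s.min(0),s.max(0),np.median(s,0))
for n,(u0,v0,u1,v1) in dict(jar=(315,265,345,297),mug=(218,125,268,165),beaker=(185,270,220,305),block=(290,112,338,178),red=(372,250,415,305)).items():
    w=win(P,u0,v0,u1,v1); s=w[w[:,2]>.02]; print(n,rect(s)[0],rect(s)[1],s[:,2].max())
E
```

```text
bath top z 0.10030072121539024
2573 ((566.79931640625, -345.6128234863281), (131.01036071777344, 170.45819091796875), 88.27613067626953) [[ 479.6382  -408.52444]
 [ 650.0193  -413.65225]
 [ 653.96045 -282.7012 ]
 [ 483.57935 -277.5734 ]]
tray 1427 0.006980455775335115 ((472.50689697265625, -15.065315246582031), (206.04327392578125, 200.0077362060547), 0.04301326721906662)
top foot 2536 ((544.1640014648438, 319.40435791015625), (244.48001098632812, 211.96022033691406), 77.2796401977539)
topbar 459 [0.53380402 0.21952337 0.25510438] [0.54874483 0.34782386 0.26615671] [0.54094492 0.2796049  0.26162299] ((541.3236694335938, 283.7083740234375), (12.74027156829834, 128.60621643066406), 1.663039207458496)
scene foot 984 ((436.07672119140625, 493.1007080078125), (273.4457702636719, 682.0830688476562), 30.72411346435547)
topbar 155 [0.53626151 0.21772687 0.25519743] [0.55197815 0.34886123 0.26464634] [0.54636648 0.27903686 0.26115932] ((544.05908203125, 283.241455078125), (14.639402389526367, 131.19769287109375), 0.8027616143226624)
[(np.float64(30.0), np.int64(87)), (np.float64(36.0), np.int
[... 1310 characters left out ...]
64(264.0), np.int64(7)), (np.float64(270.0), np.int64(0))]
lid [ 0.63156136 -0.39854398  0.11500697] [ 0.64457752 -0.29702212  0.23905666] [ 0.6397939  -0.35218218  0.1783095 ]
jar (379.489990234375, -136.49496459960938) (48.27494812011719, 51.71803283691406) 0.06554569792042168
mug (698.0365600585938, 72.34510040283203) (71.86046600341797, 102.56366729736328) 0.08558736724026991
beaker (363.1566162109375, 152.54124450683594) (59.83246994018555, 59.89900588989258) 0.08007110869203153
block (704.5836181640625, -100.95890808105469) (130.80288696289062, 86.2525863647461) 0.03938189922887494
red (386.87664794921875, -290.9633483886719) (59.992042541503906, 100.08283996582031) 0.09930308515076176
```

```bash
cat >> h.py <<'E'
from scipy.spatial.transform import Rotation as Rn
def rows(p1,R1,n,p0=None,R0=None):
    "n equal rows from current to target pose: print rounded"
    s=bot.read_state()
    p=np.array(s['tool_pos'] if p0 is None else p0); R=Rn.from_rotvec(s['tcp_rot']) if R0 is None else R0
    w=(R.inv()*R1).as_rotvec()/n; d=(np.array(p1)-p)/n
    print('rot/row deg',np.degrees(np.linalg.norm(w)),'mm/row',1000*np.linalg.norm(d))
    for k in range(n):
        print((w/.5).round(3).tolist(),(R.inv().apply(d)/.1).round(3).tolist()); R=R*Rn.from_rotvec(w)
E
python3 - <<'E'
from h import *
s=bot.read_state(); R=Rn.from_rotvec(s['tcp_rot']).as_matrix(); print(R.round(3))
c=vision.read_camera('wrist'); C=-c['R'].T@c['t']; print('cam in tool',R.T@(C-s['tool_pos']),'axis',R.T@c['R'][2],'right',R.T@c['R'][0],c['K'])
b=load('t0');a=load('s0')
T=[(253,204),(314,210),(305,278),(243,269)];S=[(292,238),(255,264),(207,236),(249,212)]
# match top TL(far,left y+)= ... 
def ray(c,u,v,z):
    r=c['R'].T@np.linalg.inv(c['K'])@[u,v,1];o=-c['R'].T@c['t'];return o+r*(z-o[2])/r[2]
for u,v in T: print('T',ray(b,u,v,.01))
for u,v in S: print('S',ray(a,u,v,.01))
print('looptop',ray(a,155.6,279,.139),ray(a,171.6,272.3,.139))
print('hooktip top',ray(b,135,219,.157))
E
```

```text
[[ 0.961  0.276 -0.   ]
 [ 0.276 -0.961  0.002]
 [ 0.    -0.002 -1.   ]]
cam in tool [ 0.07350248  0.00033956 -0.14256988] axis [-2.88866166e-01  7.69349558e-04  9.57369180e-01] right [-6.44784808e-04  9.99999294e-01 -9.98157817e-04] [[319.34466109   0.         277.61518082]
 [  0.         319.34466109 208.9600517 ]
 [  0.           0.           1.        ]]
T [0.55919183 0.04313419 0.01      ]
T [ 0.54665573 -0.1048113   0.01      ]
T [ 0.38338639 -0.08408059  0.01      ]
T [0.4028041  0.06377325 0.01      ]
S [0.56866123 0.03910617 0.01      ]
S [ 0.5519911  -0.09494452  0.01      ]
S [ 0.38910647 -0.0799216   0.01      ]
S [0.41175435 0.0655114  0.01      ]
looptop [ 0.51220218 -0.3578219   0.139     ] [ 0.5236486  -0.32626631  0.139     ]
hooktip top [0.50479251 0.28151305 0.157     ]
```

>>> play_rows([
  [[0,0,-0.236,0,0,0,85],[0,0,-0.236,0,0,0,85],[0,0,-0.236,0,0,0,85],[0,0,-0.236,0,0,0,85],[0,0,-0.236,0,0,0,85]],
], newtons=90)

```text
time: 0.57
tool_pos: [0.1863, -0.6484, 0.2307]
tcp_rot: [-2.844, -1.332, -0.0]
wrist_force: [-0.4, 0.6, 0.9]
width: 0.992
grip_force: 0.0
```

>>> play_rows([
  [[0,0,-0.236,0,0,0,85],[0,0,-0.236,0,0,0,85],[0,0,-0.236,0,0,0,85],[0,0,-0.236,0,0,0,85],[0,0,-0.236,0,0,0,85]],
])

```text
time: 0.98
tool_pos: [0.1863, -0.6484, 0.2307]
tcp_rot: [-2.335, -2.101, -0.001]
wrist_force: [-1.0, 0.4, -0.5]
width: 0.997
grip_force: 0.0
```

>>> play_rows([
  [[0,0,-0.236,0,0,0,85],[0,0,-0.236,0,0,0,85],[0,0,-0.236,0,0,0,85],[0,0,-0.236,0,0,0,85],[0,0,-0.236,0,0,0,85]],
])

```text
time: 1.4
tool_pos: [0.1864, -0.6484, 0.2307]
tcp_rot: [-1.623, -2.689, -0.001]
wrist_force: [-0.3, 0.2, -0.4]
width: 0.993
grip_force: 0.0
```

>>> play_rows([
  [[0,0,-0.236,0,0,0,85],[0,0,-0.236,0,0,0,85],[0,0,-0.236,0,0,0,85],[0,0,-0.236,0,0,0,85],[0,0,-0.236,0,0,0,85]],
])

```text
time: 1.82
tool_pos: [0.1863, -0.6484, 0.2307]
tcp_rot: [-0.771, -3.045, -0.001]
wrist_force: [-0.3, -0.8, -0.2]
width: 0.999
grip_force: 0.0
```

>>> play_rows([
  [[0,0,0,-0.135,0.387,-0.045,85],[0,0,0,-0.135,0.387,-0.045,85],[0,0,0,-0.135,0.387,-0.045,85],[0,0,0,-0.135,0.387,-0.045,85],[0,0,0,-0.135,0.387,-0.045,85]],
])

```text
time: 2.23
tool_pos: [0.3395, -0.5101, 0.2536]
tcp_rot: [-0.781, -3.043, -0.001]
wrist_force: [0.8, -0.9, 0.4]
width: 0.995
grip_force: 0.0
```

>>> play_rows([
  [[0,0,0,-0.135,0.387,-0.045,85],[0,0,0,-0.135,0.387,-0.045,85],[0,0,0,-0.135,0.387,-0.045,85],[0,0,0,-0.135,0.387,-0.045,85],[0,0,0,-0.135,0.387,-0.045,85]],
])

```text
time: 2.65
tool_pos: [0.4919, -0.3726, 0.2762]
tcp_rot: [-0.78, -3.043, -0.0]
wrist_force: [0.9, 0.5, 0.1]
width: 0.995
grip_force: 0.0
```

>>> play_rows([
  [[0,0,-0.233,-0.135,0.387,-0.045,85],[0,0,-0.233,0,0,0,85],[0,0,-0.233,0,0,0,85],[0,0,-0.233,0,0,0,85],[0,0,0,0,0,0,85]],
])

```text
time: 3.07
tool_pos: [0.5216, -0.3463, 0.2803]
tcp_rot: [-0.05, -3.14, -0.001]
wrist_force: [0.2, -0.7, -0.1]
width: 0.996
grip_force: 0.0
```

Run:
```python
from h import *
s=bot.read_state(); print(s['q'],s['tool_pos'],s['tcp_rot'])
c=snap('wrist','w1')
```

```text
[-6.25861199e-01  1.46740863e-01  1.65383399e+00 -3.79415336e-05
  1.34192401e+00 -2.16482003e+00] [ 0.52155854 -0.34627229  0.28027563] [-4.99824004e-02 -3.14043086e+00 -7.67633106e-04]
```

View pics/w1.png

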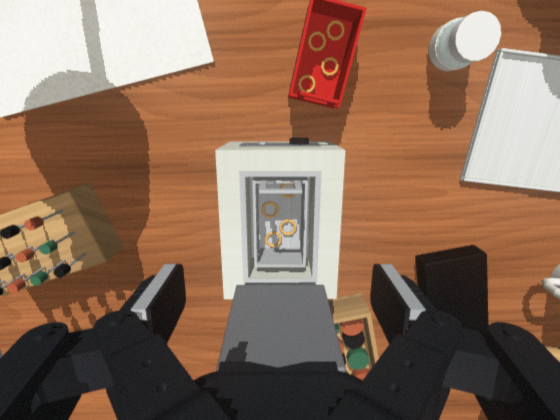

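The wrist view shows the bath centred at (280,225), the loop crossbar at about (262–302, 185) and the lid at (280,330) below it. I'll take the loop from depth and check it against a scene and wrist triangulation.

Run:
```python
from h import *
c=load('w1');P=cloud(c);w=P[165:215,245:320].reshape(-1,3)
s=w[(w[:,2]>.115)&(w[:,2]<.15)];print(len(s),s.mean(0),s.max(0),s.min(0),rect(s))
t=w[w[:,2]>.13];print(len(t),rect(t),np.polyfit(t[:,1],t[:,0],1))
m=(P[...,2]>.115)&(P[...,2]<.15);ys,xs=np.where(m[165:215,245:320]);print('px',xs.min()+245,xs.max()+245,ys.min()+165,ys.max()+165)
w=P[140:300,210:350].reshape(-1,3);s=w[abs(w[:,2]-.1)<.005];print('bath',rect(s))
Q=cloud(load('s0'));w=Q[262:320,145:185].reshape(-1,3);s=w[(w[:,2]>.115)&(w[:,2]<.16)];print('scene',len(s),rect(s),s.max(0),s.min(0))
i=c['image'][165:285,225:335];cv2.imwrite('pics/c2.png',cv2.resize(i,None,fx=5,fy=5,interpolation=3)[:,:,::-1])
```

```text
308 [ 0.51614794 -0.34456375  0.13544521] [ 0.51917969 -0.32473973  0.14052499] [ 0.51398611 -0.36437247  0.1157926 ] ((516.7350463867188, -344.618408203125), (39.66117477416992, 4.244284629821777), 88.07569122314453)
261 ((516.7378540039062, -344.53643798828125), (38.92713165283203, 4.244284629821777), 88.07569122314453) [0.03314708 0.52778484]
px 259 301 184 193
bath ((568.0578002929688, -346.3481750488281), (130.40655517578125, 170.5446319580078), 88.21402740478516)
scene 120 ((517.7164916992188, -343.89923095703125), (41.339881896972656, 7.423011302947998), 88.74650573730469) [ 0.5217654  -0.32324471  0.14061526] [ 0.51402418 -0.36457004  0.11522028]
```

View pics/c2.png

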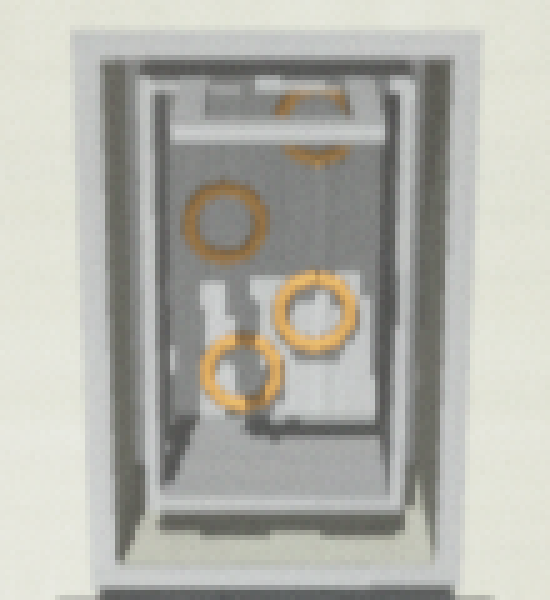

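The crop shows the crossbar at crop row 130 with the rings lying inside the basket. Both cameras agree: loop at (0.517, −0.3445), top z 0.139, yaw −1.9°. I'll descend and grip the legs.

>>> play_rows([
  [[0,0,0,0.048,0.017,0.34,85],[0,0,0,0,0,0.4,85],[0,0,0,0,0,0.4,85],[0,0,0,0,0,0.4,85],[0,0,0,0,0,0.19,85]],
])

```text
time: 3.53
tool_pos: [0.513, -0.3431, 0.1017]
tcp_rot: [-0.063, -3.134, -0.008]
wrist_force: [-0.6, 0.1, -1.0]
width: 0.996
grip_force: 0.0
```

>>> play_rows([
  [[0,0,0,0,0,0,60],[0,0,0,0,0,0,30],[0,0,0,0,0,0,30],[0,0,0,0,0,0,30],[0,0,0,0,0,0,30]],
], newtons=90)

```text
time: 3.95
tool_pos: [0.5184, -0.3463, 0.1113]
tcp_rot: [0.057, 3.137, -0.004]
wrist_force: [-1.4, 2.0, 5.0]
width: 0.436
grip_force: 89.3
```

>>> play_rows([
  [[0,0,0,0,0,0,30],[0,0,0,0,0,0,30],[0,0,0,0,0,0,30],[0,0,0,0,0,0,30],[0,0,0,0,0,-0.02,30]],
])

```text
time: 4.37
tool_pos: [0.5178, -0.3459, 0.1118]
tcp_rot: [0.056, 3.138, -0.004]
wrist_force: [0.6, -0.8, -2.7]
width: 0.439
grip_force: 90.1
```

>>> play_rows([
  [[0,0,0,0,0,-0.05,30],[0,0,0,0,0,-0.1,30],[0,0,0,0,0,-0.15,30],[0,0,0,0,0,-0.15,30],[0,0,0,0,0,-0.15,30]],
])

```text
time: 4.78
tool_pos: [0.5162, -0.3449, 0.1705]
tcp_rot: [-0.056, -3.14, -0.001]
wrist_force: [0.6, -0.6, -2.5]
width: 0.436
grip_force: 90.3
```

>>> play_rows([
  [[0,0,0,0,0,-0.15,30],[0,0,0,0,0,-0.2,30],[0,0,0,0,0,-0.2,30],[0,0,0,0,0,-0.1,30],[0,0,0,0,0,0,30]],
])

```text
time: 5.2
tool_pos: [0.5182, -0.3463, 0.2387]
tcp_rot: [0.056, 3.136, -0.006]
wrist_force: [1.3, -0.8, -2.0]
width: 0.442
grip_force: 90.4
```

Run:
```python
from h import *
s=bot.read_state(); print(s['q'],s['tool_pos'],s['tcp_rot'],s['grip_force'])
c=snap('scene','s1');w=cloud(snap('wrist','w2'))
i=c['image'][180:360,80:280];cv2.imwrite('pics/c3.png',cv2.resize(i,None,fx=3.3,fy=3.3,interpolation=3)[:,:,::-1])
```

```text
[-6.29032585e-01  1.58389420e-01  1.71665083e+00 -9.81928714e-05
  1.26022516e+00 -2.16389928e+00] [ 0.51817187 -0.34628564  0.23874473] [ 0.05629628  3.13595346 -0.00581323] 90.413578748703
```

View pics/c3.png

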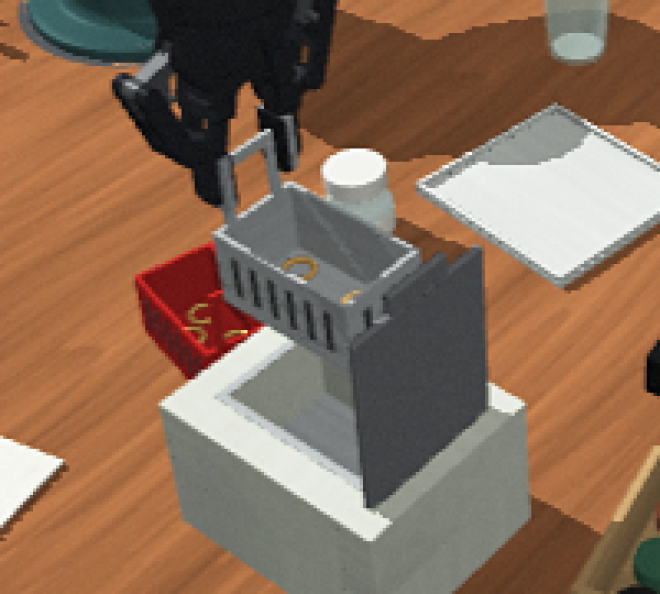

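The basket hangs level at (310,265) in the crop with its rings inside, clear of the lid. I'll carry it towards the tray, then turn it half round.

>>> play_rows([
  [[0,0,0,0.06,0.2,0,30],[0,0,0,0.12,0.4,0,30],[0,0,0,0.12,0.4,0,30],[0,0,0,0.12,0.4,0,30],[0,0,0.14,0.06,0.2,0,30]],
])

```text
time: 5.72
tool_pos: [0.4713, -0.1794, 0.2319]
tcp_rot: [-0.165, -3.132, -0.006]
wrist_force: [0.1, -0.6, -2.6]
width: 0.436
grip_force: 91.0
```

>>> play_rows([
  [[0,0,0.24,0,0,0,30],[0,0,0.24,0,0,0,30],[0,0,0.24,0,0,0,30],[0,0,0.24,0,0,0,30],[0,0,0.24,0,0,0,30]],
])

```text
time: 6.13
tool_pos: [0.4732, -0.183, 0.2326]
tcp_rot: [-1.093, -2.941, -0.001]
wrist_force: [0.1, 0.3, -3.0]
width: 0.44
grip_force: 91.2
```

>>> play_rows([
  [[0,0,0.24,0,0,0,30],[0,0,0.24,0,0,0,30],[0,0,0.24,0,0,0,30],[0,0,0.24,0,0,0,30],[0,0,0.24,0,0,0,30]],
])

```text
time: 6.55
tool_pos: [0.4732, -0.1831, 0.2325]
tcp_rot: [-1.914, -2.487, 0.001]
wrist_force: [0.2, -0.3, -2.1]
width: 0.438
grip_force: 91.2
```

>>> play_rows([
  [[0,0,0.24,0,0,0,30],[0,0,0.24,0,0,0,30],[0,0,0.24,0,0,0,30],[0,0,0.24,0,0,0,30],[0,0,0.24,0,0,0,30]],
])

```text
time: 6.97
tool_pos: [0.4733, -0.1831, 0.2325]
tcp_rot: [-2.563, -1.81, 0.003]
wrist_force: [-1.0, 0.4, -2.6]
width: 0.437
grip_force: 91.2
```

>>> play_rows([
  [[0,0,0.24,0,0,0,30],[0,0,0.24,0,0,0,30],[0,0,0.24,0,0,0,30],[0,0,0.24,0,0,0,30],[0,0,0.24,0,0,0,30]],
])

```text
time: 7.38
tool_pos: [0.4733, -0.1832, 0.2326]
tcp_rot: [-2.985, -0.972, 0.004]
wrist_force: [-1.0, 0.1, -2.5]
width: 0.437
grip_force: 91.2
```

>>> play_rows([
  [[0,0,0.24,0,0,0,30],[0,0,0.24,0,0,0,30],[0,0,0.24,0,0,0,30],[0,0,0.24,0,0,0,30],[0,0,0.24,0,0,0,30]],
])

```text
time: 7.8
tool_pos: [0.4733, -0.1832, 0.2325]
tcp_rot: [-3.14, -0.047, 0.005]
wrist_force: [-0.4, 0.5, -2.9]
width: 0.437
grip_force: 91.2
```

>>> play_rows([
  [[0,0,0.14,0,0,0,30],[0,0,0,0,0,0,30],[0,0,0,0,0,0,30]],
])

```text
time: 8.05
tool_pos: [0.4736, -0.1834, 0.2332]
tcp_rot: [-3.14, 0.05, 0.004]
wrist_force: [-0.6, 0.1, -3.3]
width: 0.44
grip_force: 91.1
```

Run:
```python
from h import *
s=bot.read_state(); R=Rn.from_rotvec(s['tcp_rot']);print(s['q'],s['tool_pos'],s['tcp_rot'],s['grip_force'],R.as_matrix().round(3))
t=snap('top','t2');P=cloud(t);i=t['image'].astype(int)
# tray: bright gray pixels on floor
m=(P[...,2]<.02)&(i.min(2)>95)&(i.max(2)-i.min(2)<25);m[:,:235]=0;m[:,325:]=0;m[:190]=0;m[295:]=0
b=cloud(load('t0'));i0=load('t0')['image'].astype(int)
m0=(b[...,2]<.025)&(i0.min(2)>80)&(i0.max(2)-i0.min(2)<35);m0[:,:235]=0;m0[:,318:]=0;m0[:190]=0;m0[290:]=0
m0=cv2.morphologyEx(m0.astype(np.uint8),cv2.MORPH_OPEN,np.ones((3,3)))
r=cv2.minAreaRect(np.argwhere(m0)[:,::-1].astype(np.float32));print(r,cv2.boxPoints(r))
for q in cv2.boxPoints(r):
    ry=t['R'].T@np.linalg.inv(t['K'])@[q[0],q[1],1];o=-t['R'].T@t['t'];print(o+ry*(.008-o[2])/ry[2])
# basket tilt from top-camera: rim
w=P[...,:].reshape(-1,3);p=s['tool_pos']
w=w[(abs(w[:,1]-p[1])<.05)&(w[:,0]<p[0]-.005)&(w[:,0]>p[0]-.12)&(w[:,2]>.1)&(w[:,2]<.25)]
print(len(w));
```

```text
[-4.18454447e-01 -5.45772945e-02  1.95042328e+00  9.70616371e-05
  1.24829716e+00  1.18441988e+00] [ 0.47364862 -0.18335471  0.23319281] [-3.14010229  0.05041691  0.00362841] 91.12407714128494 [[ 0.999 -0.032 -0.002]
 [-0.032 -0.999  0.001]
 [-0.002 -0.001 -1.   ]]
((277.97296142578125, 240.16217041015625), (63.45800018310547, 68.0611801147461), 9.462322235107422) [[241.08107 268.51352]
 [252.27028 201.37839]
 [314.86487 211.81082]
 [303.67566 278.94595]]
[0.40388297 0.06850899 0.008     ]
[0.56584613 0.04513522 0.008     ]
[ 0.54250109 -0.10709095  0.008     ]
[ 0.38106802 -0.08106037  0.008     ]
654
```

>>> play_rows([
  [[0,0,0,0.06,-0.2,0,30],[0,0,0,0.1,-0.38,0,30],[0,0,0,0.1,-0.38,0,30],[0,0,0,0.1,-0.38,0,30],[0,0,0,0.08,-0.315,0,30]],
])

```text
time: 8.52
tool_pos: [0.5243, -0.0176, 0.2344]
tcp_rot: [-3.14, 0.051, 0.0]
wrist_force: [0.9, -0.0, -2.6]
width: 0.439
grip_force: 91.3
```

>>> play_rows([
  [[0,0,0,0,0,0.15,30],[0,0,0,0,0,0.35,30],[0,0,0,0,0,0.4,30],[0,0,0,0,0,0.3,30],[0,0,0,0,0,0.2,30]],
])

```text
time: 8.93
tool_pos: [0.5212, -0.0193, 0.0907]
tcp_rot: [-3.141, 0.05, 0.009]
wrist_force: [0.0, -1.1, -2.5]
width: 0.439
grip_force: 91.4
```

>>> play_rows([
  [[0,0,0,0,0,0.12,30],[0,0,0,0,0,0.04,30],[0,0,0,0,0,0,30],[0,0,0,0,0,0,30],[0,0,0,0,0,0,30]],
])

```text
time: 9.35
tool_pos: [0.5259, -0.0201, 0.0808]
tcp_rot: [3.141, -0.053, 0.006]
wrist_force: [0.4, 0.5, -2.8]
width: 0.437
grip_force: 91.5
```

Run:
```python
from h import *
s=bot.read_state(); print(s['tool_pos'],s['tcp_rot'],s['wrist_force'],s['torque'])
```

```text
[ 0.52594793 -0.02007669  0.08078792] [ 3.14083904 -0.05343336  0.00587769] [ 0.44263775  0.53389417 -2.77640228] [-0.00107066 -0.11961914  0.01859994]
```

>>> play_rows([
  [[0,0,0,-0.03,0,0.03,30],[0,0,0,0,0,0.03,30],[0,0,0,0,0,0.01,30],[0,0,0,0,0,0,30],[0,0,0,0,0,0,30]],
])

```text
time: 9.77
tool_pos: [0.521, -0.0197, 0.0718]
tcp_rot: [-3.141, 0.054, -0.0]
wrist_force: [1.3, 0.2, -2.7]
width: 0.44
grip_force: 91.5
```

>>> play_rows([
  [[0,0,0,0,0,0.01,30],[0,0,0,0,0,0.01,30],[0,0,0,0,0,0,30],[0,0,0,0,0,0,30]],
])

```text
time: 10.1
tool_pos: [0.5221, -0.0198, 0.0705]
tcp_rot: [3.141, -0.054, 0.003]
wrist_force: [1.8, -0.0, 1.0]
width: 0.442
grip_force: 91.8
```

>>> play_rows([
  [[0,0,0,0,0,0.005,30],[0,0,0,0,0,0,30],[0,0,0,0,0,0,55],[0,0,0,0,0,0,85],[0,0,0,0,0,0,85]],
])

```text
time: 10.52
tool_pos: [0.5201, -0.0196, 0.0686]
tcp_rot: [-3.141, 0.054, 0.003]
wrist_force: [-0.3, -0.3, -1.0]
width: 0.849
grip_force: 0.0
```

>>> play_rows([
  [[0,0,0,0,0,0,85],[0,0,0,0,0,0,85],[0,0,0,0,0,-0.2,85],[0,0,0,0,0,-0.3,85],[0,0,0,0,0,-0.3,85]],
])

```text
time: 10.93
tool_pos: [0.5194, -0.0196, 0.1486]
tcp_rot: [-3.141, 0.054, 0.006]
wrist_force: [0.6, -0.8, 0.3]
width: 0.997
grip_force: 0.0
```

>>> play_rows([
  [[0,0,0,-0.3,0,-0.2,85],[0,0,0,-0.3,0,-0.2,85],[0,0,0,0,0,0,85],[0,0,0,0,0,0,85],[0,0,0,0,0,0,85]],
])

```text
time: 11.35
tool_pos: [0.4613, -0.0177, 0.1891]
tcp_rot: [3.141, -0.054, 0.001]
wrist_force: [-0.2, -0.3, 0.7]
width: 0.995
grip_force: 0.0
```

Run:
```python
from h import *
s=bot.read_state(); print(s['q'],s['tool_pos'],s['tcp_rot'])
a=snap('scene','s3');snap('wrist','w3');snap('top','t3')
i=a['image'][60:300,180:400];w=load('w3')['image']
m=np.hstack([cv2.resize(i,(400,436),interpolation=3),cv2.resize(w,(400,300))[:436] if 0 else cv2.copyMakeBorder(cv2.resize(w,(400,300)),0,136,0,0,0)])
cv2.imwrite('pics/c4.png',m[:,:,::-1])
for n in('s3','w3','t3'):
    P=cloud(load(n)).reshape(-1,3); P=P[(abs(P[:,0]-.52)<.03)&(abs(P[:,1]+.02)<.035)]
    l=P[(P[:,2]>.075)&(P[:,2]<.11)]; print(n,len(l),rect(l) if len(l)>4 else 0,l[:,2].max() if len(l) else 0)
    P=cloud(load(n)).reshape(-1,3); P=P[(P[:,0]>.4)&(P[:,0]<.56)&(abs(P[:,1]+.02)<.06)&(abs(P[:,2]-.054)<.006)];print(' rim',len(P),rect(P) if len(P)>4 else 0, np.linalg.lstsq(np.c_[P[:,:2],np.ones(len(P))],P[:,2],rcond=None)[0])
```

```text
[-9.23162341e-02 -1.16642613e-01  2.09071124e+00  5.48504660e-05
  1.16673838e+00  1.51268565e+00] [ 0.4612529  -0.01767842  0.18913935] [ 3.14112364e+00 -5.37610218e-02  1.23655011e-03]
s3 69 ((523.8856201171875, -20.387653350830078), (43.031158447265625, 6.983865737915039), 88.5613021850586) 0.10089771109850539
 rim 242 ((475.95330810546875, -19.576679229736328), (65.08599853515625, 103.06825256347656), 89.42450714111328) [ 0.00506514 -0.00386261  0.0495325 ]
w3 356 ((524.0640258789062, -22.088518142700195), (39.778717041015625, 4.063331604003906), 88.84854888916016) 0.09957181236271224
 rim 1277 ((476.0143127441406, -21.013301849365234), (58.128353118896484, 100.25531768798828), 88.83794403076172) [ 0.00661441 -0.00166788  0.05013055]
t3 0 0 0
 rim 34 ((424.83819580078125, -18.96460723876953), (55.068336486816406, 4.309432029724121), 85.75759887695312) [-0.16846201  0.00917903  0.12602472]
```

View pics/c4.png

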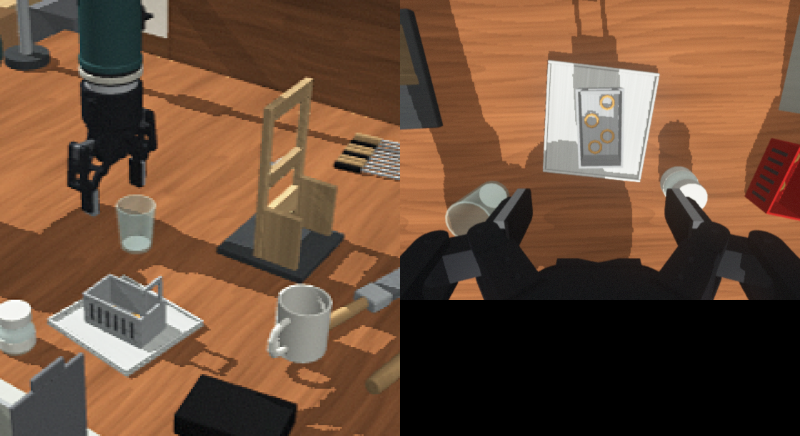

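The crop shows the basket standing flat in the tray at (125,315), loop towards the frame. Its measured centre is (0.476, −0.0205) against the tray centre of about (0.475, −0.018). Next I'll regrasp with the tool tilted 30° so the gripper body stays clear of the frame.

>>> play_rows([
  [[0,0.21,0,0,0,0,85],[0,0.21,0,0,0,0,85],[0,0.21,0,0,0,0,85],[0,0.21,0,0,0,0,85],[0,0.21,0,0,0,0,85]],
])

```text
time: 11.92
tool_pos: [0.4615, -0.0177, 0.1889]
tcp_rot: [3.023, -0.052, 0.818]
wrist_force: [0.1, 0.5, 0.7]
width: 0.998
grip_force: 0.0
```

>>> play_rows([
  [[0,0,0,0,0,0,85],[0,0,0,0,0,0,85]],
])

```text
time: 12.08
tool_pos: [0.4591, -0.0176, 0.1869]
tcp_rot: [3.028, -0.053, 0.805]
wrist_force: [-0.1, 0.2, 0.7]
width: 0.995
grip_force: 0.0
```

Run:
```python
from h import *
s=bot.read_state(); print(s['q'],s['tool_pos'],Rn.from_rotvec(s['tcp_rot']).as_matrix().round(3))
th=.5236
R1=Rn.from_euler('z',-1.5,degrees=True)*Rn.from_matrix([[1,0,0],[0,-1,0],[0,0,-1]])*Rn.from_euler('y',th)
rows((.522,-.021,.14),R1,3)
rows((.522,-.021,.076),R1,1,p0=(.522,-.021,.14),R0=R1)
```

```text
[-0.12779084 -0.48209479  2.44323599  0.07566268  0.66403447  1.43045644] [ 0.45911729 -0.01755651  0.18691633] [[ 0.867 -0.035  0.496]
 [-0.03  -0.999 -0.017]
 [ 0.497 -0.    -0.868]]
rot/row deg 0.17763316402966997 mm/row 26.177248026596462
[0.003, 0.003, -0.005] [0.105, 0.004, 0.24]
[0.003, 0.003, -0.005] [0.104, 0.005, 0.24]
[0.003, 0.003, -0.005] [0.104, 0.005, 0.24]
rot/row deg 0.0 mm/row 64.00000000000001
[0.0, 0.0, 0.0] [-0.32, 0.0, 0.554]
```

>>> play_rows([
  [[0,0,-0.005,0.105,0.005,0.24,85],[0,0,-0.005,0.105,0.005,0.24,85],[0,0,-0.005,0.105,0.005,0.24,85],[0,0,0,0,0,0,85],[0,0,0,0,0,0,85]],
])

```text
time: 12.5
tool_pos: [0.5263, -0.0214, 0.1419]
tcp_rot: [3.026, -0.04, 0.806]
wrist_force: [-0.5, -0.1, 0.1]
width: 1.0
grip_force: 0.0
```

>>> play_rows([
  [[0,0,0,-0.11,0,0.185,85],[0,0,0,-0.11,0,0.185,85],[0,0,0,-0.1,0,0.185,85],[0,0,0,0,0,0,85],[0,0,0,0,0,0,85]],
])

```text
time: 12.92
tool_pos: [0.5244, -0.0214, 0.0785]
tcp_rot: [3.025, -0.04, 0.809]
wrist_force: [0.8, 0.4, 0.2]
width: 0.997
grip_force: 0.0
```

>>> play_rows([
  [[0,0,0,0,0,0,85],[0,0,0,0,0,0,85]],
])

```text
time: 13.08
tool_pos: [0.5265, -0.0217, 0.0813]
tcp_rot: [3.021, -0.04, 0.818]
wrist_force: [0.3, 0.2, -0.2]
width: 0.996
grip_force: 0.0
```

Run:
```python
from h import *
s=bot.read_state(); print(s['q'],s['tool_pos'],Rn.from_rotvec(s['tcp_rot']).as_matrix().round(3))
```

```text
[-0.1153892  -0.14034887  2.43783596  0.13006489  0.31916315  1.36938961] [ 0.52648006 -0.02170984  0.08134155] [[ 0.863 -0.028  0.504]
 [-0.022 -1.    -0.017]
 [ 0.505  0.004 -0.863]]
```

>>> play_rows([
  [[0,0,0,-0.06,0,0.02,85],[0,0,0,0,0,0,85],[0,0,0,0,0,0,60],[0,0,0,0,0,0,45],[0,0,0,0,0,0,45]],
], newtons=110)

```text
time: 13.5
tool_pos: [0.5205, -0.0214, 0.0743]
tcp_rot: [3.023, -0.04, 0.813]
wrist_force: [-0.6, -1.0, -0.6]
width: 0.596
grip_force: 0.0
```

>>> play_rows([
  [[0,0,0,0,0,0,30],[0,0,0,0,0,0,30],[0,0,0,0,0,0,30],[0,0,0,0,0,0,30],[0,0,0,0,0,0,30]],
])

```text
time: 13.92
tool_pos: [0.5213, -0.0215, 0.075]
tcp_rot: [3.022, -0.04, 0.816]
wrist_force: [-0.8, 1.1, 5.3]
width: 0.404
grip_force: 109.0
```

Run:
```python
from h import *
s=bot.read_state(); print(s['q'],s['tool_pos'],s['width'],s['grip_force'],s['wrist_force'],Rn.from_rotvec(s['tcp_rot']).as_matrix().round(3))
```

```text
[-0.1164778  -0.13845221  2.45071059  0.13707069  0.30624549  1.36138105] [ 0.52134866 -0.0215106   0.07499481] 0.4040634916753979 109.02799353003502 [-0.78649094  1.0663249   5.32131708] [[ 0.864 -0.028  0.503]
 [-0.022 -1.    -0.017]
 [ 0.503  0.004 -0.864]]
```

>>> play_rows([
  [[0,0,0,0.02,0,-0.035,30],[0,0,0,0.04,0,-0.07,30],[0,0,0,0.08,0,-0.138,30],[0,0,0,0.1,0,-0.172,30],[0,0,0,0.1,0,-0.172,30]],
])

```text
time: 14.33
tool_pos: [0.5181, -0.021, 0.1405]
tcp_rot: [3.026, -0.041, 0.805]
wrist_force: [-0.3, -0.5, -2.4]
width: 0.405
grip_force: 112.7
```

>>> play_rows([
  [[0,0,0,0.1,0,-0.172,30],[0,0,0,0.1,0,-0.172,30],[0,0,0,0,0,0,30],[0,0,0,0,0,0,30]],
])

```text
time: 14.67
tool_pos: [0.5206, -0.0211, 0.1824]
tcp_rot: [3.022, -0.04, 0.814]
wrist_force: [-0.3, -0.1, -3.8]
width: 0.401
grip_force: 113.2
```

Run:
```python
from h import *
s=bot.read_state(); p=s['tool_pos'];print(s['q'],p,s['width'],Rn.from_rotvec(s['tcp_rot']).as_matrix().round(3))
a=snap('scene','s4');snap('wrist','w4')
i=a['image'][60:300,180:400];w=load('w4')['image']
m=np.hstack([cv2.resize(i,(400,436),interpolation=3),cv2.copyMakeBorder(cv2.resize(w,(400,300)),0,136,0,0,0)])
cv2.imwrite('pics/c5.png',m[:,:,::-1])
```

```text
[-0.11544416 -0.31799449  2.35366012  0.07383022  0.58213533  1.43121014] [ 0.52058004 -0.0211038   0.18243032] 0.40105480721109144 [[ 0.864 -0.028  0.502]
 [-0.022 -1.    -0.017]
 [ 0.502  0.004 -0.865]]
```

View pics/c5.png

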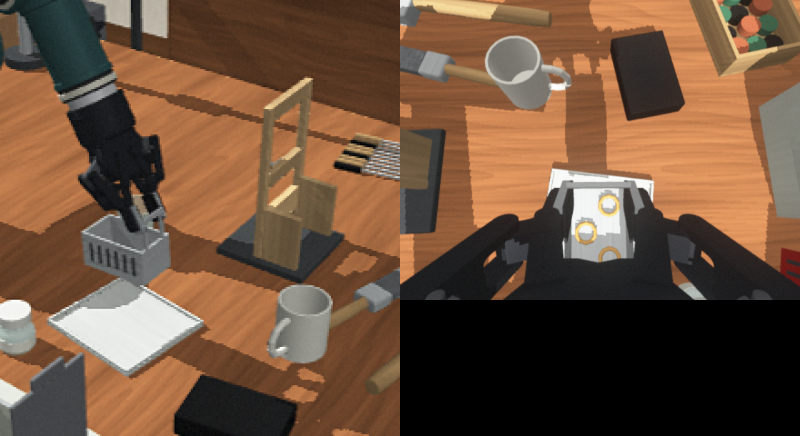

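The basket hangs level from the tilted grip, at (125,245) in the crop with its rings inside. I'll carry it in front of the frame and measure the hook with the wrist camera.

>>> play_rows([
  [[0,0,0,-0.029,-0.168,-0.022,30],[0,0,0,-0.058,-0.336,-0.045,30],[0,0,0,-0.058,-0.336,-0.045,30],[0,0,0,-0.058,-0.336,-0.045,30],[0,0,0,-0.058,-0.336,-0.045,30]],
])

```text
time: 15.18
tool_pos: [0.4898, 0.1315, 0.1827]
tcp_rot: [3.023, -0.042, 0.806]
wrist_force: [0.9, -0.1, -4.2]
width: 0.402
grip_force: 112.7
```

>>> play_rows([
  [[0,0,0,-0.058,-0.336,-0.045,30],[0,0,0,-0.058,-0.336,-0.045,30],[0,0,0,-0.058,-0.336,-0.045,30],[0,0,0,-0.058,-0.336,-0.045,30],[0.022,0,-0.038,-0.029,-0.168,-0.022,30]],
])

```text
time: 15.6
tool_pos: [0.4652, 0.2804, 0.1907]
tcp_rot: [-3.037, -0.018, -0.794]
wrist_force: [0.5, 0.9, -2.1]
width: 0.4
grip_force: 112.6
```

>>> play_rows([
  [[0.022,0,-0.038,0,0,0,30],[0,0,0,0,0,0,30],[0,0,0,0,0,0,30],[0,0,0,0,0,0,30]],
])

```text
time: 15.93
tool_pos: [0.466, 0.2761, 0.1909]
tcp_rot: [-3.033, -0.038, -0.793]
wrist_force: [-0.1, 0.1, -2.9]
width: 0.405
grip_force: 112.8
```

Run:
```python
from h import *
s=bot.read_state(); p=s['tool_pos'];print(s['q'],p,s['width'],Rn.from_rotvec(s['tcp_rot']).as_matrix().round(3))
c=snap('wrist','w5');P=cloud(c);w=P.reshape(-1,3)
b=w[(w[:,0]>.48)&(w[:,0]<.6)&(w[:,1]>.2)&(w[:,1]<.37)&(w[:,2]>.03)&(w[:,2]<.3)]
for z0,z1 in((.13,.152),(.152,.165),(.24,.256),(.256,.27)):
    q=b[(b[:,2]>z0)&(b[:,2]<z1)];print(z0,len(q),q.min(0) if len(q) else 0,q.max(0) if len(q) else 0, rect(q) if len(q)>4 else 0)
h=b[(b[:,2]>.125)&(b[:,2]<.17)&(b[:,0]<.530)&(b[:,1]>.26)&(b[:,1]<.31)];print('hook',len(h),h.mean(0) if len(h) else 0);print(h[np.argsort(h[:,0])][::max(1,len(h)//15)].round(4))
cv2.imwrite('pics/c6.png',cv2.resize(c['image'],(800,600),interpolation=3)[:,:,::-1])
```

```text
[ 0.68136615 -0.20108534  2.24537625 -0.46278361  0.73357134  2.51681092] [0.46599385 0.27613745 0.19089139] 0.4045343849551689 [[ 0.872  0.025  0.49 ]
 [ 0.022 -1.     0.012]
 [ 0.49   0.    -0.872]]
0.13 3454 [0.51401457 0.2201515  0.13001355] [0.54993905 0.34977726 0.15199999] ((531.4998779296875, 284.8190612792969), (35.107540130615234, 129.65505981445312), 1.3392305374145508)
0.152 1887 [0.50615683 0.22036998 0.15200061] [0.54953604 0.35006404 0.16499557] ((527.3545532226562, 285.01275634765625), (42.43287658691406, 129.7128448486328), 1.1357636451721191)
0.24 10012 [0.53457171 0.22007278 0.24000212] [0.53980649 0.35048043 0.25599956] ((537.0322265625, 285.25689697265625), (2.9520838260650635, 130.4265594482422), 1.1874442100524902)
0.256 16503 [0.53457233 0.21996046 0.25600205] [0.55059004 0.3509304  0.26394193] ((542.5068359375, 285.4747619628906), (14.712815284729004, 130.93394470214844), 0.7403663992881775)
hook 252 [0.51758162 0.28440436 0.14953153]
[[0.5062 0.2839 0.156 ]
 [0.5074 0.2864 0.156 ]
 [0.5085 0.2833 0.1571]
 [0.5098 0.2865 0.1569]
 [0.5109 0.2846 0.1577]
 [0.5122 0.2841 0.1553]
 [0.514  0.2848 0.1536]
 [0.5157 0.2818 0.1498]
 [0.5176 0.2851 0.1501]
 [0.519  0.2873 0.145 ]
 [0.5212 0.2861 0.1446]
 [0.5231 0.2862 0.143 ]
 [0.5247 0.2835 0.1429]
 [0.5262 0.2857 0.1424]
 [0.5276 0.2843 0.1427]
 [0.5291 0.2864 0.1422]]
```

View pics/c6.png

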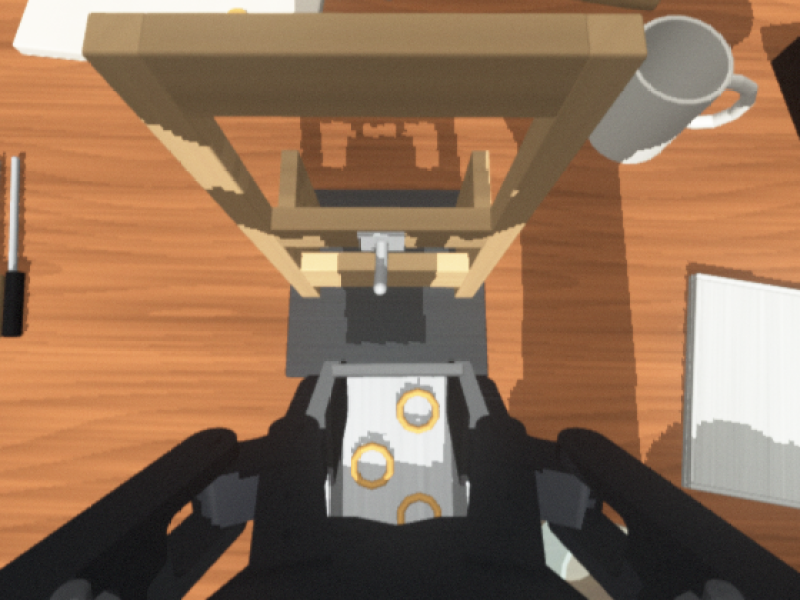

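The wrist view shows the hook tip at (380,288) in the enlarged picture, its plate at (382,242), and the loop crossbar at (400,369) just ahead of the fingers. In metres the hook is at y 0.2845, its level top at z 0.1425, with the frame's face at x 0.5365.

Run:
```python
from h import *
c=load('w5');P=cloud(c)
w=P[250:266,225:340].reshape(-1,3);w=w[(w[:,2]>.15)&(w[:,2]<.23)];print(len(w),rect(w),np.percentile(w[:,2],[5,50,95]))
w=P[262:300,225:260].reshape(-1,3)
w=P[355:375,228:330].reshape(-1,3)
s=bot.read_state();R=Rn.from_rotvec(s['tcp_rot'])
yaw=R
p=np.array(s['tool_pos']);print(p)
for lab,t in dict(entry=(.5365-.0105,.2845,.175),low=(.5365-.0105,.2845,.1425)).items(): print(lab,'TCP',np.array(t)-[.0027,0,.015])
```

```text
1176 ((469.9816589355469, 273.3587951660156), (6.63539457321167, 52.29895782470703), 1.397594928741455) [0.20215423 0.21329748 0.2146305 ]
[0.46628754 0.27619393 0.19137306]
entry TCP [0.5233 0.2845 0.16  ]
low TCP [0.5233 0.2845 0.1275]
```

>>> play_rows([
  [[0,0,0,0.07,-0.018,0.07,30],[0,0,0,0.14,-0.018,0.14,30],[0,0,0,0.14,-0.018,0.14,30],[0,0,0,0.07,-0.018,0.07,30],[0,0,0,0,0,0,30]],
])

```text
time: 16.4
tool_pos: [0.5239, 0.2844, 0.1754]
tcp_rot: [-3.035, -0.035, -0.791]
wrist_force: [-7.1, -1.5, -3.3]
width: 0.402
grip_force: 119.8
```

>>> play_rows([
  [[0,0,0,0,0,0,30],[0,0,0,0,0,0,30],[0,0,0,0,0,0,30]],
])

```text
time: 16.65
tool_pos: [0.522, 0.284, 0.1733]
tcp_rot: [-3.036, -0.038, -0.789]
wrist_force: [-3.1, -1.4, -13.0]
width: 0.403
grip_force: 115.4
```

Run:
```python
from h import *
s=bot.read_state(); p=s['tool_pos'];print(s['q'],p,s['wrist_force'],Rn.from_rotvec(s['tcp_rot']).as_matrix().round(3))
c=snap('wrist','w6')
cv2.imwrite('pics/c7.png',cv2.resize(c['image'][150:360,140:420],(800,600),interpolation=3)[:,:,::-1])
```

```text
[ 0.61624184 -0.0765755   2.17297084 -0.45806812  0.66470914  2.47118003] [0.52200083 0.28399893 0.17330051] [ -3.14703909  -1.37712527 -12.99733972] [[ 0.873  0.025  0.487]
 [ 0.022 -1.     0.01 ]
 [ 0.487  0.002 -0.873]]
```

View pics/c7.png

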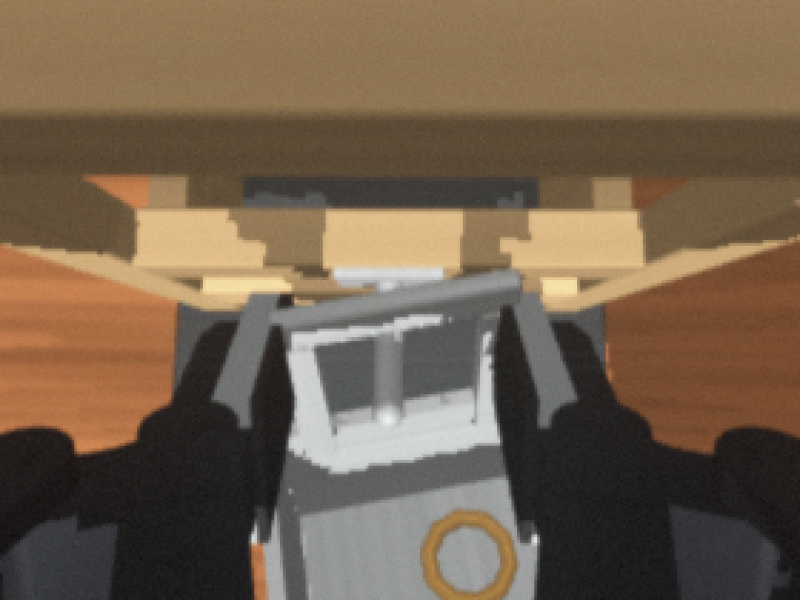

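The crop shows the loop skewed by about 10° (crossbar from (275,325) to (520,280)). I went in too high and the hook's slant is pressing on the rim, because the opening is only 36 mm. I'll back out and look again.

>>> play_rows([
  [[0,0,0,-0.087,0,-0.049,30],[0,0,0,-0.174,0,-0.097,30],[0,0,0,-0.174,0,-0.097,30],[0,0,0,0,0,0,30],[0,0,0,0,0,0,30]],
])

```text
time: 17.12
tool_pos: [0.4748, 0.2863, 0.1796]
tcp_rot: [-3.024, -0.042, -0.804]
wrist_force: [0.0, -0.7, -2.5]
width: 0.398
grip_force: 116.3
```

Run:
```python
from h import *
s=bot.read_state(); p=s['tool_pos'];print(s['q'],p,s['wrist_force'],s['torque'],s['width'],Rn.from_rotvec(s['tcp_rot']).as_matrix().round(3))
c=snap('wrist','w7');P=cloud(c);t=snap('top','t7');a=snap('scene','s7')
w=P.reshape(-1,3)
# loop crossbar pts
l=w[(w[:,2]>p[2]+.010)&(w[:,2]<p[2]+.03)&(abs(w[:,1]-p[1])<.019)&(w[:,0]>p[0]-.012)&(w[:,0]<p[0]+.025)];print('loop',len(l),rect(l),np.polyfit(l[:,1],l[:,0],1),np.polyfit(l[:,1],l[:,2],1),np.percentile(l[:,2],[5,95]))
for n in('t7','s7'):
    Q=cloud(load(n)).reshape(-1,3)
    q=Q[(Q[:,0]>p[0]-.12)&(Q[:,0]<p[0]-.01)&(abs(Q[:,1]-p[1])<.05)&(Q[:,2]>p[2]-.09)&(Q[:,2]<p[2]-.005)];print(n,len(q),q.min(0) if len(q) else '',q.max(0) if len(q) else '')
i=a['image'][90:270,240:400]
m=np.hstack([cv2.resize(i,(400,450),interpolation=3),cv2.copyMakeBorder(cv2.resize(c['image'][180:420,120:440],(400,300),interpolation=3),0,150,0,0,0)])
cv2.imwrite('pics/c8.png',m[:,:,::-1])
```

```text
[ 0.68634914 -0.16364648  2.24020854 -0.48616512  0.69718911  2.54766867] [0.47484596 0.28634814 0.17961163] [ 0.01605524 -0.65213206 -2.52798052] [-0.02051895  0.29131514 -0.01146501] 0.3975979489893514 [[ 0.868  0.029  0.496]
 [ 0.023 -1.     0.019]
 [ 0.496 -0.005 -0.868]]
loop 1768 ((474.2970275878906, 286.3009948730469), (22.98891258239746, 37.91342544555664), 0.48546910285949707) [-0.10476655  0.50655725] [0.01988912 0.19219839] [0.19182094 0.20641868]
t7 625 [0.35485232 0.23638033 0.11086816] [0.46394499 0.31205562 0.17449236]
s7 673 [0.36074051 0.2364752  0.11213861] [0.46478242 0.31302492 0.17454556]
```

View pics/c8.png

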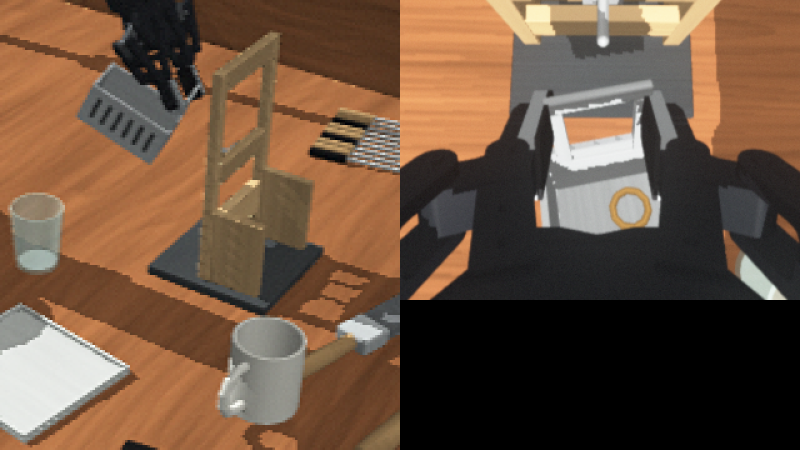

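Run:
```python
from h import *
c=load('w7');P=cloud(c)
for k in np.linspace(.15,.85,6):
    u=236+84*k;v=262-15*k
    col=P[int(v)-6:int(v)+7,int(u)]; j=np.argmax(col[:,2]); print(col[j].round(4), end=' ')
    q=col[(col[:,2]>.19)]; print(q[:,2].min() if len(q) else '', q[:,0].min() if len(q) else '',q[:,0].max() if len(q) else '')
a=load('s7');Q=cloud(a)
reg=np.zeros(Q.shape[:2],np.uint8);cv2.fillPoly(reg,[np.array([(284,118),(311,131),(301,152),(273,136)])],1)
w=Q[reg>0];w=w[np.isfinite(w).all(1)];w=w[(w[:,2]>.08)&(w[:,2]<.2)]
# RANSAC-lite plane by median filter on y
n=np.linalg.svd(w-np.median(w,0))[2][2];print('wall n',n,len(w))
q=w[abs((w-np.median(w,0))@n)<.004];print(q.min(0),q.max(0))
r=cv2.minAreaRect((q[:,[0,2]]*1000).astype(np.float32));print('xz rect',r,cv2.boxPoints(r))
```

```text
[0.4768 0.2987 0.1998] 0.1976064176668545 0.47516175389807863 0.47893704199188714
[0.4786 0.2935 0.1996] 0.19754804070867837 0.47618165228861453 0.48051060223856584
[0.4801 0.2883 0.1995] 0.19700654704097448 0.47721709262232087 0.4816357276128766
[0.4803 0.2835 0.199 ] 0.19660951556313713 0.47827818186053056 0.4826366283957325
[0.4813 0.2783 0.1985] 0.19666732826994646 0.47927162748580504 0.4837115844878793
[0.4828 0.273  0.1987] 0.1964231747547143 0.48035954985425305 0.4847839850806961
wall n [-0.24288206 -0.06090549 -0.96814195] 731
[0.36074051 0.23606016 0.1469942 ] [0.46313247 0.30899011 0.17573747]
xz rect ((411.6998291015625, 160.7751007080078), (11.071063995361328, 104.17219543457031), 74.9382095336914) [[359.9646  168.96486]
 [460.5581  141.8946 ]
 [463.43506 152.58534]
 [362.84155 179.6556 ]]
```

The loop is yawed about 13° and pitched about 14° in the grip, with the rings still inside. The underside sits 11.5 mm above the TCP. I'll lower it so the underside is at 0.166, then go in.

>>> play_rows([
  [[0,0,0,-0.062,0,0.109,30],[0,0,0,-0.062,0,0.109,30],[0,0,0,0,0,0,30],[0,0,0,0,0,0,30],[0,0,0,0,0,0,30]],
])

```text
time: 17.68
tool_pos: [0.4768, 0.282, 0.1546]
tcp_rot: [-3.027, -0.047, -0.787]
wrist_force: [-0.4, 0.6, -3.6]
width: 0.401
grip_force: 116.2
```

Run:
```python
from h import *
s=bot.read_state(); p=s['tool_pos'];print(s['q'],p,s['wrist_force'])
c=snap('wrist','w8');P=cloud(c).reshape(-1,3)
l=P[(abs(P[:,1]-p[1])<.011)&(P[:,0]>p[0]-.005)&(P[:,0]<p[0]+.025)&(P[:,2]>p[2]+.012)]
print(len(l),l.mean(0),np.percentile(l,[2,98],axis=0),np.polyfit(l[:,1],l[:,0],1))
R=Rn.from_rotvec(s['tcp_rot'])
rows((.523,p[1]-.001,.1545),R,4)
```

```text
[ 0.66920189 -0.13284903  2.26176687 -0.49372156  0.64839077  2.55151442] [0.47677988 0.2819849  0.15463261] [-0.39236687  0.62445799 -3.64852054]
743 [0.48088632 0.28206467 0.17226847] [[0.47657898 0.27146172 0.16793537]
 [0.48537716 0.29258754 0.17501586]] [-0.21462224  0.54142367]
rot/row deg 0.00762405198447651 mm/row 11.541420708644548
[-0.0, -0.0, -0.0] [0.1, 0.007, 0.057]
[-0.0, -0.0, -0.0] [0.1, 0.007, 0.057]
[-0.0, -0.0, -0.0] [0.1, 0.007, 0.057]
[-0.0, -0.0, -0.0] [0.1, 0.007, 0.057]
```

>>> play_rows([
  [[0,0,0,0.1,0,0.057,30],[0,0,0,0.1,0,0.057,30],[0,0,0,0.1,0,0.057,30],[0,0,0,0.1,0,0.057,30],[0,0,0,0,0,0,30]],
])

```text
time: 18.15
tool_pos: [0.5251, 0.2836, 0.1544]
tcp_rot: [-3.027, -0.045, -0.789]
wrist_force: [0.1, 0.5, -2.0]
width: 0.396
grip_force: 116.1
```

>>> play_rows([
  [[0,0,0,0,0,0,30],[0,0,0,0,0,0,30]],
])

```text
time: 18.32
tool_pos: [0.522, 0.2827, 0.1529]
tcp_rot: [-3.029, -0.046, -0.785]
wrist_force: [0.4, 0.2, -3.8]
width: 0.403
grip_force: 116.2
```

Run:
```python
from h import *
s=bot.read_state(); p=s['tool_pos'];print(s['q'],p,s['wrist_force'],s['torque'],Rn.from_rotvec(s['tcp_rot']).as_matrix().round(3))
c=snap('wrist','w9');P=cloud(c).reshape(-1,3)
l=P[(abs(P[:,1]-p[1])<.011)&(P[:,0]>p[0]-.005)&(P[:,0]<p[0]+.012)&(P[:,2]>p[2]+.012)&(P[:,2]<p[2]+.04)]
print(len(l),l.mean(0),np.percentile(l,[2,98],axis=0),np.polyfit(l[:,1],l[:,0],1))
```

```text
[ 0.60785983 -0.0556909   2.19534181 -0.46904395  0.61710647  2.48089597] [0.52204997 0.28274436 0.15287194] [ 0.35204725  0.15262891 -3.78418217] [0.02896068 0.25607949 0.02489095] [[ 0.874  0.032  0.485]
 [ 0.026 -0.999  0.019]
 [ 0.486 -0.004 -0.874]]
744 [0.5261931  0.28281521 0.17045227] [[0.52186041 0.27217426 0.1660718 ]
 [0.53067863 0.29332878 0.17310595]] [-0.21381603  0.58666353]
```

No contact, and the crossbar is over the hook's level part. I'll lower it.

>>> play_rows([
  [[0,0,0,-0.03,0,0.052,30],[0,0,0,-0.03,0,0.052,30],[0,0,0,-0.025,0,0.043,30],[0,0,0,-0.015,0,0.026,30],[0,0,0,0,0,0,30]],
])

```text
time: 18.78
tool_pos: [0.5211, 0.283, 0.1322]
tcp_rot: [-3.029, -0.048, -0.785]
wrist_force: [0.3, -0.1, -2.3]
width: 0.4
grip_force: 116.2
```

>>> play_rows([
  [[0,0,0,0,0,0,30],[0,0,0,0,0,0,30]],
])

```text
time: 18.95
tool_pos: [0.5216, 0.2833, 0.1333]
tcp_rot: [-3.028, -0.047, -0.786]
wrist_force: [-0.2, 0.3, -2.8]
width: 0.404
grip_force: 116.3
```

Run:
```python
from h import *
s=bot.read_state(); p=s['tool_pos'];print(s['q'],p,s['wrist_force'],s['torque'],Rn.from_rotvec(s['tcp_rot']).as_matrix().round(3))
c=snap('wrist','w10');P=cloud(c).reshape(-1,3)
l=P[(abs(P[:,1]-p[1])<.011)&(P[:,0]>p[0]-.005)&(P[:,0]<p[0]+.012)&(P[:,2]>p[2]+.012)&(P[:,2]<p[2]+.04)]
print(len(l),l.mean(0),np.percentile(l,[2,98],axis=0))
```

```text
[ 0.60915795 -0.0298048   2.21261584 -0.49939251  0.57830286  2.517855  ] [0.52156435 0.28326204 0.13329761] [-0.16318565  0.3400995  -2.7920095 ] [-0.00267911  0.29620889  0.00811765] [[ 0.873  0.032  0.486]
 [ 0.026 -0.999  0.02 ]
 [ 0.486 -0.005 -0.874]]
862 [0.52475494 0.2835143  0.15052601] [[0.51721687 0.27291441 0.14590804]
 [0.53012883 0.29374928 0.15348891]]
```

>>> play_rows([
  [[0,0,0,-0.007,0,0.013,30],[0,0,0,0,0,0,30],[0,0,0,0,0,0,30]],
])

```text
time: 19.25
tool_pos: [0.5217, 0.2833, 0.132]
tcp_rot: [-3.028, -0.047, -0.786]
wrist_force: [0.1, 0.4, -3.1]
width: 0.401
grip_force: 116.3
```

>>> play_rows([
  [[0,0,0,-0.005,0,0.009,30],[0,0,0,0,0,0,30],[0,0,0,0,0,0,30]],
])

```text
time: 19.5
tool_pos: [0.522, 0.2834, 0.1314]
tcp_rot: [-3.028, -0.047, -0.787]
wrist_force: [-0.5, 0.0, 0.1]
width: 0.404
grip_force: 116.5
```

>>> play_rows([
  [[0,0,0,-0.005,0,0.009,30],[0,0,0,0,0,0,30],[0,0,0,0,0,0,30]],
])

```text
time: 19.75
tool_pos: [0.5222, 0.2835, 0.1309]
tcp_rot: [-3.027, -0.047, -0.788]
wrist_force: [-2.6, -1.5, 5.2]
width: 0.399
grip_force: 117.1
```

Contact: the crossbar rests on the hook. I'll reduce the grip first so the basket settles gently.

>>> play_rows([
  [[0,0,0,0,0,0,30],[0,0,0,0,0,0,30],[0,0,0,0,0,0,30],[0,0,0,0,0,0,30],[0,0,0,0,0,0,30]],
], newtons=20)

```text
time: 20.17
tool_pos: [0.5222, 0.2835, 0.1309]
tcp_rot: [-3.027, -0.047, -0.788]
wrist_force: [-3.4, -1.2, 6.1]
width: 0.399
grip_force: 117.1
```

>>> play_rows([
  [[0,0,0,0,0,0,37],[0,0,0,0,0,0,39],[0,0,0,0,0,0,41],[0,0,0,0,0,0,43],[0,0,0,0,0,0,45]],
])

```text
time: 20.58
tool_pos: [0.5215, 0.283, 0.1293]
tcp_rot: [-3.029, -0.047, -0.785]
wrist_force: [0.4, -0.3, 0.6]
width: 0.529
grip_force: 0.0
```

>>> play_rows([
  [[0,0,0,0,0,0,48],[0,0,0,0,0,0,52],[0,0,0,0,0,0,56],[0,0,0,0,0,0,58],[0,0,0,0,0,0,58]],
])

```text
time: 21.0
tool_pos: [0.5217, 0.2832, 0.1298]
tcp_rot: [-3.028, -0.047, -0.786]
wrist_force: [-0.1, 0.1, -0.3]
width: 0.677
grip_force: 0.0
```

Run:
```python
from h import *
s=bot.read_state(); p=s['tool_pos'];print(p,s['wrist_force'],s['width'])
c=snap('wrist','w11');a=snap('scene','s11')
m=np.hstack([cv2.resize(a['image'][90:270,240:400],(400,450),interpolation=3),cv2.copyMakeBorder(cv2.resize(c['image'][120:360,120:440],(400,300),interpolation=3),0,150,0,0,0)])
cv2.imwrite('pics/c9.png',m[:,:,::-1])
P=cloud(c).reshape(-1,3)
l=P[(abs(P[:,1]-p[1])<.016)&(P[:,0]>p[0]-.012)&(P[:,0]<.534)&(P[:,2]>.146)&(P[:,2]<.16)]
print(len(l),l.mean(0),np.percentile(l,[2,98],axis=0),np.polyfit(l[:,1],l[:,0],1))
```

```text
[0.52166212 0.28322261 0.12976132] [-0.08601541  0.10011717 -0.29574412] 0.6769315895318392
1096 [0.52070456 0.28377205 0.15120893] [[0.51025875 0.26825094 0.14648806]
 [0.52580516 0.29837959 0.15747879]] [-0.04701663  0.53404657]
```

View pics/c9.png

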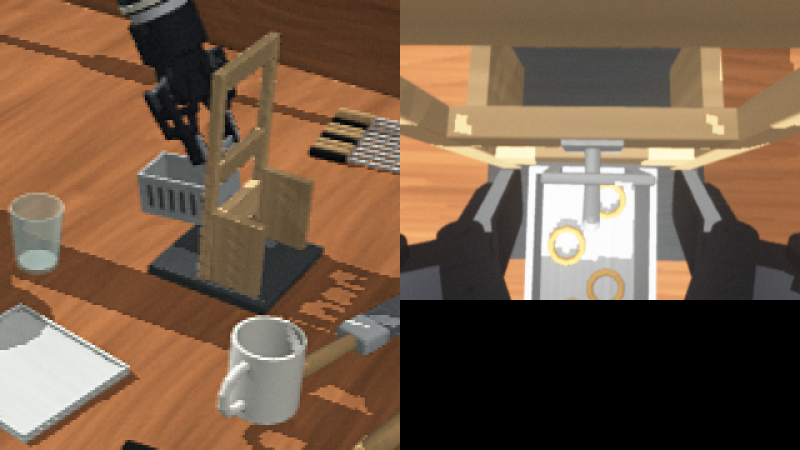

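The crop shows the basket hanging level and square on the hook: crossbar at (590,178), hook tip at (592,225), rings inside, fingers clear on both sides. I've now viewed twelve pictures, over the limit of ten, so from here I use numbers only. Retreating.

>>> play_rows([
  [[0,0,0,0,0,-0.1,58],[0,0,0,0,0,-0.25,58],[0,0,0,0,0,-0.35,58],[0,0,0,0,0,-0.4,58],[0,0,0,0,0,-0.1,58]],
])

```text
time: 21.52
tool_pos: [0.4638, 0.2826, 0.2418]
tcp_rot: [-3.02, -0.047, -0.795]
wrist_force: [0.5, 0.9, 0.9]
width: 0.68
grip_force: 0.0
```

>>> play_rows([
  [[0,0,0,0,0,0,58],[0,0,0,0,0,0,58],[0,0,0,0,0,0,58]],
])

```text
time: 21.77
tool_pos: [0.4628, 0.2803, 0.2332]
tcp_rot: [-3.03, -0.048, -0.784]
wrist_force: [-0.0, 1.5, 0.7]
width: 0.675
grip_force: 0.0
```

Run:
```python
from h import *
s=bot.read_state(); p=s['tool_pos'];print(s['q'],p,Rn.from_rotvec(s['tcp_rot']).as_matrix().round(3))
c=snap('wrist','w12');W=cloud(c);P=W.reshape(-1,3)
for y0 in(.268,.274,.292,.298):
    l=P[(abs(P[:,1]-y0)<.0025)&(P[:,0]>.50)&(P[:,0]<.533)&(P[:,2]>.147)&(P[:,2]<.156)]
    print('bar y',y0,len(l),np.percentile(l,[3,97],axis=0).round(4).tolist() if len(l) else '')
a=snap('scene','s12');Q=cloud(a).reshape(-1,3)
for n,C in(('w',P),('s',Q)):
    r=C[(C[:,0]>.41)&(C[:,0]<.535)&(abs(C[:,1]-.284)<.04)&(C[:,2]>.095)&(C[:,2]<.118)];print(n,'rim',len(r))
    if len(r)>20: print(rect(r),np.linalg.lstsq(np.c_[r[:,:2]-[.47,.284],np.ones(len(r))],r[:,2],rcond=None)[0])
f=Q[(Q[:,0]>.525)&(Q[:,0]<.545)&(abs(Q[:,1]-.284)<.045)&(Q[:,2]>.02)&(Q[:,2]<.2)];print(np.histogram(f[:,2],bins=np.arange(.02,.2,.01)))
```

```text
[ 0.68733447 -0.24471582  2.19544889 -0.41280781  0.81877788  2.45419406] [0.46280471 0.28031652 0.23316518] [[ 0.874  0.032  0.484]
 [ 0.027 -0.999  0.019]
 [ 0.485 -0.003 -0.875]]
bar y 0.268 37 [[0.5218, 0.2658, 0.1481], [0.526, 0.2698, 0.1518]]
bar y 0.274 35 [[0.5219, 0.2721, 0.1477], [0.5255, 0.2761, 0.1513]]
bar y 0.292 30 [[0.5215, 0.2902, 0.1504], [0.5247, 0.2942, 0.1529]]
bar y 0.298 37 [[0.5213, 0.2957, 0.1502], [0.5248, 0.3004, 0.1528]]
w rim 1107
((481.8819580078125, 284.2066345214844), (99.37149810791016, 57.94776916503906), 0.7056141495704651) [0.11217269 0.05395686 0.09966849]
s rim 119
((483.73834228515625, 283.9046325683594), (100.17069244384766, 64.85772705078125), 1.7865432500839233) [0.04870403 0.01819952 0.09810016]
(array([ 0,  0,  0,  0,  0,  1, 64, 26, 15,  0,  0,  0, 13, 33,  0,  0,  0]), array([0.02, 0.03, 0.04, 0.05, 0.06, 0.07, 0.08, 0.09, 0.1 , 0.11, 0.12,
       0.13, 0.14, 0.15, 0.16, 0.17, 0.18, 0.19]))
```

The basket hangs with its crossbar at x 0.5235 (13 mm in front of the face), tilted only a few degrees. Next, the lid: I'll untilt, close the fingers and go behind it.

>>> play_rows([
  [[0,-0.21,0,0,0,-0.16,40],[0,-0.21,0,0,0,-0.16,20],[0,-0.21,0,0,0,-0.16,0],[0,-0.21,0,0,0,-0.16,0],[0,-0.21,0,0,0,-0.16,0]],
])

```text
time: 22.28
tool_pos: [0.4399, 0.2796, 0.3102]
tcp_rot: [-3.137, -0.051, 0.037]
wrist_force: [0.9, -0.3, -0.7]
width: -0.004
grip_force: 0.0
```

>>> play_rows([
  [[0,0,0,0.124,0.373,0,0],[0,0,0,0.124,0.373,0,0],[0,0,0,0.124,0.373,0,0],[0,0,0,0.124,0.373,0,0],[0,0,0,0.124,0.373,0,0]],
])

```text
time: 22.7
tool_pos: [0.5084, 0.0932, 0.3062]
tcp_rot: [-3.137, -0.05, 0.032]
wrist_force: [1.0, 0.6, -0.4]
width: 0.0
grip_force: 0.0
```

>>> play_rows([
  [[0,0,0,0.124,0.373,0,0],[0,0,0,0.124,0.373,0,0],[0,0,0,0.124,0.373,0,0],[0,0,0,0.124,0.373,0,0],[0,0,0,0.124,0.373,0,0]],
])

```text
time: 23.12
tool_pos: [0.5761, -0.0915, 0.304]
tcp_rot: [-3.136, -0.049, 0.032]
wrist_force: [1.3, 0.9, 0.1]
width: 0.002
grip_force: 0.0
```

>>> play_rows([
  [[0,0,0,0.124,0.373,0,0],[0,0,0,0.124,0.373,0,0],[0,0,0,0.124,0.373,0,0],[0,0,0,0.124,0.2,0,0],[0,0,0,0,0,0,0]],
])

```text
time: 23.53
tool_pos: [0.6307, -0.2245, 0.301]
tcp_rot: [-3.137, -0.043, 0.033]
wrist_force: [-0.2, -0.1, -0.3]
width: 0.005
grip_force: 0.0
```

Run:
```python
from h import *
s=bot.read_state(); p=s['tool_pos'];print(s['q'],p,s['time'],Rn.from_rotvec(s['tcp_rot']).as_matrix().round(3))
Q=cloud(snap('scene','s13')).reshape(-1,3)
l=Q[(Q[:,0]>.60)&(Q[:,0]<.70)&(Q[:,1]<-.28)&(Q[:,1]>-.42)&(Q[:,2]>.112)&(Q[:,2]<.245)]
for z in(.13,.16,.19,.22): 
    q=l[abs(l[:,2]-z)<.012]; print(z,len(q),q.min(0),q.max(0))
q=l[l[:,2]<.22]; print('x vs z',np.polyfit(q[:,2],q[:,0],1),'x vs y',np.polyfit(q[:,1],q[:,0],1),l[:,2].max())
```

```text
[-0.37697563  0.23499507  1.51281061 -0.00427263  1.41455435  1.16707222] [ 0.63074286 -0.22451532  0.30102772] 23.5333 [[ 0.999  0.027 -0.021]
 [ 0.027 -1.     0.004]
 [-0.021 -0.004 -1.   ]]
0.13 369 [ 0.63285508 -0.39824627  0.11806033] [ 0.64230275 -0.29758967  0.14197179]
0.16 408 [ 0.63293145 -0.3975708   0.14804279] [ 0.6429935  -0.29593968  0.17179436]
0.19 408 [ 0.63376864 -0.39807886  0.17807087] [ 0.64316918 -0.29818216  0.20199317]
0.22 414 [ 0.6333809  -0.39779387  0.20802138] [ 0.64418245 -0.2978889   0.2318492 ]
x vs z [0.01388377 0.6373006 ] x vs y [0.03773489 0.65289568] 0.24097384547480735
```

>>> play_rows([
  [[0,0,0,0.12,0.312,0,0],[0,0,0,0.12,0.312,0,0],[0,0,0,0.1,0.312,0,0],[0,0,0,0.08,0.312,0,0],[0,0,0,0,0,0,0]],
])

```text
time: 24.0
tool_pos: [0.6758, -0.3471, 0.3002]
tcp_rot: [-3.138, -0.046, 0.032]
wrist_force: [-1.2, -0.4, -0.1]
width: 0.0
grip_force: 0.0
```

>>> play_rows([
  [[0,0,0,0,0,0,0],[0,0,0,0,0,0.2,0],[0,0,0,0,0,0.35,0],[0,0,0,0,0,0.35,0],[0,0,0,0,0,0.1,0]],
])

```text
time: 24.42
tool_pos: [0.6708, -0.3383, 0.1963]
tcp_rot: [-3.13, -0.053, 0.042]
wrist_force: [-0.6, 0.3, -2.2]
width: -0.002
grip_force: 0.0
```

>>> play_rows([
  [[0,0,0,0,0,0,0],[0,0,0,0,0,0,0]],
])

```text
time: 24.58
tool_pos: [0.6741, -0.3408, 0.2036]
tcp_rot: [-3.136, -0.052, 0.029]
wrist_force: [0.6, -0.4, 0.9]
width: 0.002
grip_force: 0.0
```

Run:
```python
from h import *
s=bot.read_state(); p=np.array(s['tool_pos']);R=Rn.from_rotvec(s['tcp_rot']);print(s['q'],p)
h=np.array([.6315,.100]);rho=.095;t=.006
prev=p
for f in (85,78,71,64,57,50,43,36,29,22,15,8,3,0,-3):
    f=np.radians(f);c=h+rho*np.array([-np.cos(f),np.sin(f)])+t*np.array([np.sin(f),np.cos(f)])
    q=np.array([c[0]+.011,-.348,c[1]]);d=R.inv().apply(q-prev);print(q.round(4),(d/.1).round(3));prev=q
```

```text
[-0.4990842   0.44267584  1.41801415 -0.00460375  1.29964558  1.03951435] [ 0.6740671  -0.34084066  0.20362208]
[ 0.6402 -0.348   0.1952] [-0.339  0.061  0.091]
[ 0.6286 -0.348   0.1942] [-0.116 -0.004  0.012]
[ 0.6172 -0.348   0.1918] [-0.113 -0.004  0.026]
[ 0.6062 -0.348   0.188 ] [-0.109 -0.003  0.04 ]
[ 0.5958 -0.348   0.1829] [-0.104 -0.003  0.053]
[ 0.586  -0.348   0.1766] [-0.096 -0.003  0.065]
[ 0.5771 -0.348   0.1692] [-0.088 -0.003  0.076]
[ 0.5692 -0.348   0.1607] [-0.078 -0.002  0.086]
[ 0.5623 -0.348   0.1513] [-0.067 -0.002  0.095]
[ 0.5567 -0.348   0.1412] [-0.055 -0.001  0.103]
[ 0.5523 -0.348   0.1304] [-0.042 -0.001  0.108]
[ 0.5493 -0.348   0.1192] [-0.028 -0.     0.113]
[ 0.5479 -0.348   0.111 ] [-0.012  0.     0.082]
[ 0.5475 -0.348   0.106 ] [-0.004  0.     0.05 ]
[ 0.5473 -0.348   0.101 ] [-0.001  0.     0.05 ]
```

>>> play_rows([
  [[0,0,0,-0.17,0.06,0.09,0],[0,0,0,-0.17,0,0,0],[0,0,0,-0.116,0,0.012,0],[0,0,0,-0.113,0,0.026,0],[0,0,0,-0.109,0,0.04,0]],
])

```text
time: 25.0
tool_pos: [0.6088, -0.3509, 0.1933]
tcp_rot: [-3.14, -0.051, 0.015]
wrist_force: [2.0, 2.1, 0.9]
width: 0.001
grip_force: 0.8
```

>>> play_rows([
  [[0,0,0,-0.104,0,0.053,0],[0,0,0,-0.096,0,0.065,0],[0,0,0,-0.088,0,0.076,0]],
])

```text
time: 25.25
tool_pos: [0.5796, -0.3522, 0.1743]
tcp_rot: [-3.141, -0.051, 0.016]
wrist_force: [-0.2, -0.2, 2.6]
width: -0.005
grip_force: 0.7
```

>>> play_rows([
  [[0,0,0,-0.078,0,0.086,0],[0,0,0,-0.067,0,0.095,0],[0,0,0,-0.055,0,0.103,0],[0,0,0,-0.042,0,0.108,0],[0,0,0,-0.028,0,0.113,0]],
])

```text
time: 25.67
tool_pos: [0.5487, -0.3518, 0.1179]
tcp_rot: [-3.137, -0.051, 0.028]
wrist_force: [-0.0, -0.6, 0.3]
width: -0.001
grip_force: 0.5
```

>>> play_rows([
  [[0,0,0,-0.012,0,0.08,0],[0,0,0,-0.004,0,0.05,0],[0,0,0,0,0,0,0],[0,0,0,0,0,0,0]],
])

```text
time: 26.0
tool_pos: [0.5471, -0.3516, 0.107]
tcp_rot: [-3.136, -0.051, 0.03]
wrist_force: [-4.7, 3.1, 10.4]
width: -0.0
grip_force: 5.0
```

Run:
```python
from h import *
s=bot.read_state(); p=s['tool_pos'];print(p,s['wrist_force'])
for n in('scene','top'):
    Q=cloud(snap(n,n+'14')).reshape(-1,3)
    l=Q[(Q[:,0]>.49)&(Q[:,0]<.625)&(abs(Q[:,1]+.347)<.045)&(Q[:,2]>.09)&(Q[:,2]<.13)];l=l[(abs(l[:,1]-p[1])>.02)|(abs(l[:,0]-p[0])>.02)]
    print(n,len(l),np.polyfit(l[:,0]-.6315,l[:,2],1),l[:,2].max())
```

```text
[ 0.54707162 -0.35161316  0.10702356] [-4.67653937  3.08731623 10.4189167 ]
scene 1681 [0.01920872 0.10738587] 0.11156510004938958
top 1412 [0.0166108  0.10808318] 0.11448954065702892
```

Contact at 10 N and the lid reads flat. I'll press slightly, then withdraw and verify.

>>> play_rows([
  [[0,0,0,0,0,0.015,0],[0,0,0,0,0,0,0],[0,0,0,0,0,0,0]],
])

```text
time: 26.35
tool_pos: [0.5471, -0.3516, 0.1069]
tcp_rot: [-3.136, -0.051, 0.03]
wrist_force: [-7.7, 5.1, 16.0]
width: -0.001
grip_force: 8.0
```

>>> play_rows([
  [[0,0,0,0,0,-0.2,0],[0,0,0,0,0,-0.4,0],[0,0,0,0,0,-0.4,0],[0,0,0,0,0,-0.4,0],[0,0,0,0,0,-0.2,0]],
])

```text
time: 26.77
tool_pos: [0.5525, -0.3536, 0.27]
tcp_rot: [-3.141, -0.051, 0.018]
wrist_force: [1.1, 0.4, 1.2]
width: -0.002
grip_force: 0.0
```

>>> play_rows([
  [[0,0,0,0,0,0,0],[0,0,0,0,0,0,0]],
])

```text
time: 26.93
tool_pos: [0.5515, -0.353, 0.2662]
tcp_rot: [-3.139, -0.051, 0.022]
wrist_force: [-0.7, 0.3, -0.3]
width: -0.0
grip_force: 0.0
```

Run:
```python
from h import *
s=bot.read_state(); p=s['tool_pos'];print(p,s['wrist_force'],s['time'])
for n in('scene','top','wrist'):
    Q=cloud(snap(n,n+'15')).reshape(-1,3)
    l=Q[(Q[:,0]>.48)&(Q[:,0]<.63)&(abs(Q[:,1]+.347)<.055)&(Q[:,2]>.085)&(Q[:,2]<.135)]
    print(n,'lid');[print('  ',x,np.median(l[abs(l[:,0]-x)<.008][:,2]).round(4)) for x in(.51,.53,.56,.59,.615)]
    l=Q[(Q[:,0]>.50)&(Q[:,0]<.533)&(abs(Q[:,1]-.284)<.021)&(Q[:,2]>.147)&(Q[:,2]<.162)];print('  bar',len(l),l.mean(0) if len(l) else '')
    r=Q[(Q[:,0]>.41)&(Q[:,0]<.533)&(abs(Q[:,1]-.284)<.04)&(Q[:,2]>.095)&(Q[:,2]<.118)]
    if len(r)>20: print('  rim',len(r),rect(r),np.linalg.lstsq(np.c_[r[:,:2]-[.47,.284],np.ones(len(r))],r[:,2],rcond=None)[0])
P=cloud(load('top15'))
for n,(u0,v0,u1,v1) in dict(jar=(315,265,345,297),mug=(218,125,268,165),beaker=(185,270,220,305),block=(290,112,338,178),red=(372,250,415,305)).items():
    w=P[v0:v1,u0:u1].reshape(-1,3); q=w[w[:,2]>.02]; print(n,rect(q)[0])
```

```text
[ 0.55151725 -0.35301188  0.2661503 ] [-0.70154349  0.31289321 -0.33987324] 26.9333
scene lid
   0.51 0.1061
   0.53 0.1064
   0.56 0.1065
   0.59 0.1064
   0.615 0.1066
  bar 9 [0.52445878 0.29212152 0.14996231]
  rim 118 ((483.5963439941406, 284.0096130371094), (100.90535736083984, 68.58541107177734), 3.014099597930908) [0.04678334 0.0075654  0.09811027]
top lid
   0.51 0.1067
   0.53 0.1072
   0.56 0.1072
   0.59 0.1071
   0.615 0.1073
  bar 56 [0.51862986 0.28351393 0.15145628]
  rim 197 ((479.2938232421875, 283.4185485839844), (96.71636962890625, 58.31221008300781), 1.3417075872421265) [0.08748085 0.02592776 0.09979601]
wrist lid
   0.51 0.1065
   0.53 0.1067
   0.56 0.1068
   0.59 0.1068
   0.615 0.1068
  bar 0 
jar (379.3413391113281, -136.41879272460938)
mug (697.196044921875, 72.81256103515625)
beaker (363.19989013671875, 152.72731018066406)
block (704.281005859375, -101.30738067626953)
red (387.0179138183594, -291.3247985839844)
```

The lid is flat (top at 0.1065 all along), the basket hangs nearly upright and the bystanders have not moved. Handing in.

```bash
python3 -c "
from workcell import bot
print(bot.finish_job())"
```

```text
the job is handed in; nothing more can be done
None
```

The basket was stood in the tray and released, then hung on the hook (crossbar about 6 mm outside the seat point), and the lid is shut. Faults: on the first approach the hook caught the rim and tipped the basket about 14° and yawed it about 13° in the grip (none of the rings were seen to spill), joint 6 read 2.5515 against its 2.55 limit for a moment, and I viewed 12 pictures instead of 10.

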